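Gauge the bush in a suitcase handle tube

ROBOT

A 7-joint arm with a two-finger parallel gripper is mounted at the origin on the work surface. World frame = base frame: x ahead of the robot, y to its left, z up, the work surface at z = 0. Lengths are in m, angles in rad, forces in N, time in s.
With the tool pointing down it reaches from about 0.425 to 0.925 m from the base axis. Payload 6.8 kg.
Tool frame: the origin (TCP) lies between the finger pads; the fingertips stand finger_overhang ahead of it and the grasp point (between the pads) lies 6 mm ahead of it (finger_overhang is the distance from the TCP to the fingertips, in m); z points along the fingers, y is the line along which they close (so a half turn about z gives the same grasp; the last joint's range is limited). The gripper opens to 85 mm and grips with 20 to 120 N. Pads are 22 mm wide; open, the fingers measure 114 mm over their backs; the gripper's body (76 mm by 85 mm) begins 54 mm behind the grasp point. The pads swing forward as they close: fully open they stand 13 mm farther back than shut.
Start: joints at [-1.354, 0.477, 0.022, 1.555, -0.011, 1.109, -0.083], TCP at [0.215, 0.64, 0.235] pointing down, gripper open.
Joint ranges: [-2.96, 2.96], [-0.34, 2.1], [-1.41, 1.46], [0.24, 2.44], [-1.37, 4.51], [0.17, 1.92], [-2.96, 2.96]. Speed limits (rad/s): [2.39, 2.39, 3.14, 3.14, 3.14, 3.14, 3.14].

INTERFACE

Orientations are given as a unit quaternion [w, x, y, z].
In Python, from station import * gives the robot as it stands.
- The arm moves only by the tool drive_tool, never from a script. Its argument "increments" is a list of rows, each an object of numbers: "claw": the finger opening in m, from 0 to 0.0854; "dx", "dy", "dz": the shift along the tool's x, y, z in m; "wx", "wy", "wz": the turn, a rotation vector about the tool's x, y, z in degrees. A call has 1 to 20 rows; each row shifts and turns the commanded pose from where the row before left it, along the tool's axes as they then stand; what a row does not reach is not made up. A row lasts 1/8 s, in which the tool goes at most 62.5 mm and 10.7 degrees, less where a joint would pass 70% of its speed; a pose out of reach is approached as far as the arm can. A call with a gripper value outside its range is refused whole. The fingers move at their own pace and stop on an object; "newtons" is the grip in N (left out, the last holds). Time passes only in rows, so rows that do not move let the fingers close. It gives the time, the measured TCP pose, the force, the opening and the grip force at its end, in the units of the state.
- get_obs(): the state, without advancing time (a new reading comes with each control period).
- read_camera(name): name is "scene" or "side" or "wrist"; returns (picture, depth): 384x512x3 uint8, red, green, blue; 384x512 float32, m along the optical axis (not along the pixel's ray), 0 where there is no reading.
- calibration(name): a dict with "intrinsics" (3x3 intrinsics, pixels), "R" (3x3) and "t" (3): a world point X has camera coordinates R X + t; the wrist camera has in their place "mount" (4x4, takes a point from camera to tool coordinates, whose origin is the TCP and whose axes are the flange's). Camera axes: x right, y down, z forward; pixel columns grow to the right and rows downward; lengths in m; the calibration is good to about 2 mm. A picture is of the moment at which its call begins: read the wrist's pose just before it. calibration takes no time and is no camera call.
- hand_in(): hands the job in; it is judged then, once.
The state is a dict: "t": time; "q": joint angles; "joint_vel": joint speeds; "joint_torque": joint torques, N m; "eef_pos": TCP position; "tool_rot": TCP orientation; "contact_force": force on the tool from outside, world axes, zero at the start; "torque": the same for the moment, N m; "gripper_width": opening from 0.0 (shut) to 1.0 (fully open); "grasp_force": force on a finger pad.
Only numpy, scipy, OpenCV 4.12 (cv2) and the standard library are available. Lean on these libraries where they do the work, as an engineer would, in place of code of your own. Each camera call takes 0.05 s, during which the arm holds its last target. There are 200 camera calls.

TASK

Measure the bush inside the suitcase handle tube with the telescoping gauge: lift the gauge by its grip out of the wooden stand, lower it into the tube and feel your way down, pressing gently, until its plungers sit in the bush, whose depth differs from tube to tube. Push the cap on top of the gauge down to lock the plungers while they are in the bush, then draw the locked gauge straight out and hang it upright in its stand again, let go. Never press hard on the tube and leave the jar, the bottle and the card case where they are.

Things in the scene. Friction and masses are not known exactly. Their poses are not given: they have to be found in the camera images.
- gauge: Upright steel telescoping gauge, 148 mm tall, about 0.2 kg. Origin: centre of its underside; z up along it, y along its plungers. From the bottom: nose 15 (x) by 26 (y) mm, z 0 to 20; guide 30 by 36, z 20 to 96; square flange 50 by 50, z 96 to 100; ribbed square grip 28 by 28, z 100 to 132; then the lock cap on a neck. The cap (z 134 to 148) must fit between the fingers.
- gauge_grip (a point): Centre of the gauge's square grip, 116 mm above its origin. Hold the gauge here from above, fingertips just (2 to 4 mm) above the flange, so that they can push on the flange if they slip.
- gauge_shoulder (a point): Centre of the guide's flat underside, the shoulder, 20 mm above the gauge's origin. It lands on the bush's flat top and stops the gauge; the plungers then lie in the bush's narrow part, just past its lead-in, and the gauge stands there by itself when let go.
- plunger_a_tip (a point): Outermost point of the plunger on the gauge's +y side, 7 mm above the gauge's origin. The two round-ended plungers (8 mm thick) are sprung outwards, 3.4 N each when fully out, about 6.5 N in the bush. The distance between the tips is what the gauge reads: 38 mm when free, about 30 mm in the bush. Locked, they stay where they are.
- plunger_b_tip (a point): Outermost point of the plunger on the gauge's -y side, likewise.
- cap (a joint): Lock cap: 0 is up (plungers free), 0.0035 to 0.007 m is pushed down (plungers locked). It moves at about 3 N and bites after 3 mm; push it until it resists with about 9 N. It stays down when left.
- cap_top (a point): Centre of the top face of the lock cap, a steel button 18 mm in diameter on top of the gauge, 148 mm above the gauge's origin when up.
- tube: Upright aluminium handle tube clamped on a steel foot 90 by 100 mm, fixed to the desk. Origin: centre of the foot's underside, z up. Inside 34 (x) by 41 (y) mm, outside about 44 by 52, mouth 106 mm above the desk, with a flared black collar some 4 mm wider each side. The gauge goes in with its y along the tube's y, either way round. Keep every push on the tube below 15 N.
- tube_mouth (a point): Centre of the tube's mouth, 106 mm above the desk. Inside is a white bush, its flat top 20 to 66 mm below the mouth (unknown). Its hole is 19 mm in x; in y a lead-in narrows from 38 to 29 mm over the top 10 mm, then 29 mm for 9 mm. Pushing the plungers through the lead-in takes up to about 7 N, then 2 to 3 N; at the shoulder it rises, 12 N per mm (the bush sits on rubber).
- stand: Dark wooden stand 76 (x) by 112 (y) by 104 mm, fixed to the desk; origin at the centre of its underside. A slot 36 (x) by 46 (y) mm, 96 mm deep, opens in its top. The gauge hangs in it by its flange, which rests on the top (gauge origin then 8 mm above the desk), its y along the stand's y, either way round.
- stand_slot (a point): Centre of the slot at the top face of the stand, 104 mm above the desk.
- ink_jar: Bystander: small jar with a lid, 42 mm across, 55 mm tall, origin at its underside.
- white_bottle: Bystander: white bottle, 46 mm across, 95 mm tall, origin at its underside.
- card_case: Bystander: flat dark leather-covered card case 78 by 112 by 14 mm, origin at its underside.
Things that resemble listed ones, but are neither listed nor needed, are in the scene too. What is shaped like the tube but red or yellow is not meant. Of the things that look like the gauge, the middle-sized one is meant.

How it is judged:
By the outcome, as a careful person would: the job done as asked, in the order asked, and still so for the second after the job is handed in, with the robot touching nothing.
It also fails if it takes over 72 s, if anything falls off the work surface, if the arm or the gripper's body presses on something with over 40 N, if the wrist force passes 120 N, or if a joint passes its speed limit or range.

## Working session

There is one attempt and no reset: what is moved stays moved. The work goes in short steps, Python scripts to look and compute and a tool call to move; the robot and the scene stay as the last step left them, time stands still between calls to the robot, and variables do not carry over. Pictures are saved under pics/ and viewed, at most 10 in all, crops included, and the job is handed in when it is done.

Besides the shell and the picture viewer there is one more tool, called after "Request:" as name(argument=value, ...) on one line, values as JSON. drive_tool: Moves the arm, as the interface text tells. Its arguments: {"type":"object","properties":{"increments":{"type":"array","items":{"type":"object","properties":{"claw":{"type":"number"},"dx":{"type":"number"},"dy":{"type":"number"},"dz":{"type":"number"},"wx":{"type":"number"},"wy":{"type":"number"},"wz":{"type":"number"}}}},"newtons":{"type":"number"}},"required":["increments"]}

```bash
ls; mkdir -p pics; python3 - <<'E'
from station import *
import cv2,numpy as np
o=get_obs();print({k:np.round(v,4) for k,v in o.items()})
ims=[]
for n in("scene","side"):
    p,d=read_camera(n);cv2.imwrite(f"pics/{n}0.png",p[...,::-1]);np.savez(f"{n}0.npz",p=p,d=d)
    c=calibration(n);print(n,c)
p,d=read_camera("wrist");cv2.imwrite("pics/wrist0.png",p[...,::-1]);print(calibration("wrist"))
E
```

```text
pics
{'t': np.float64(0.0), 'q': array([-1.3541,  0.4778,  0.0223,  1.5564, -0.0115,  1.1093, -0.0831]), 'joint_vel': array([-0.0006, -0.0007,  0.001 , -0.0012, -0.0013,  0.0012,  0.0006]), 'joint_torque': array([ 1.00000e-04, -5.96456e+01,  1.60800e+00, -2.81196e+01,
        1.25000e-02,  9.20000e-03,  0.00000e+00]), 'eef_pos': array([0.2152, 0.6392, 0.2343]), 'tool_rot': array([-1.000e-04,  1.616e-01,  9.868e-01, -9.000e-04]), 'contact_force': array([-1.0216, -0.2835,  0.6272]), 'torque': array([-0.0215,  0.0369,  0.037 ]), 'grasp_force': np.float64(0.0), 'gripper_width': np.float64(1.0051)}
scene {'intrinsics': array([[354.84804967,   0.        , 246.10579236],
       [  0.        , 354.84804967, 188.53470992],
       [  0.        ,   0.        ,   1.        ]]), 'R': array([[-0.74015151,  0.67242602, -0.00435861],
       [ 0.55271749,  0.60466892, -0.57347962],
       [-0.3829871 , -0.42687088, -0.81920824]]), 't': array([ 0.37547355, -0.26953989,  1.15016027])}
side {'intrinsics': array([[365.31583406,   0.        , 253.06880041],
       [  0.        , 365.31583406, 187.35882147],
       [  0.        ,   0.        ,   1.        ]]), 'R': array([[ 0.78805125, -0.61525836, -0.02079398],
       [-0.39618035, -0.48101357, -0.78209148],
       [ 0.47118613,  0.62456633, -0.62281661]]), 't': array([-0.38616244,  0.32296922,  0.6105916 ])}
{'intrinsics': array([[320.64706624,   0.        , 250.03793012],
       [  0.        , 320.64706624, 194.79871921],
       [  0.        ,   0.        ,   1.        ]]), 'mount': array([[ 1.56948190e-03, -9.46864062e-01, -3.21630199e-01,
         8.38158383e-02],
       [ 9.99998463e-01,  1.23474793e-03,  1.24472467e-03,
         8.78445281e-04],
       [-7.81452829e-04, -3.21631659e-01,  9.46864544e-01,
        -1.37914073e-01],
       [ 0.00000000e+00,  0.00000000e+00,  0.00000000e+00,
         1.00000000e+00]])}
```

View pics/scene0.png

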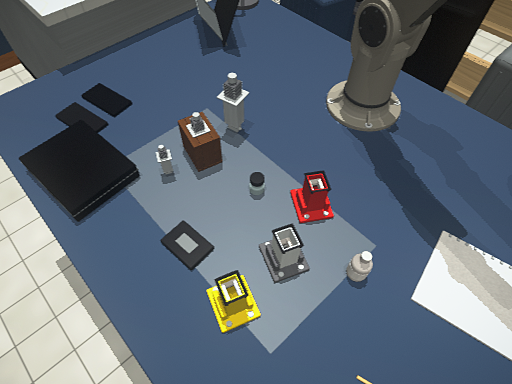

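View pics/side0.png

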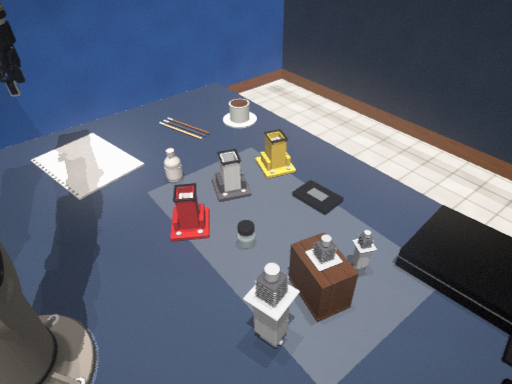

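The scene view shows the gauge in its stand at about (199,127) and the grey tube's mouth at (288,238). The side view has the gauge cap at (325,241) and the tube's mouth at (230,157). I'll work out coarse positions from these, then look with the wrist camera.

```bash
cat > h.py <<'E'
from station import *
import cv2,numpy as np
from scipy.spatial.transform import Rotation as Ro
def cam(n,o=None):
    """K, R(cam->world), centre"""
    c=calibration(n);K=c["intrinsics"]
    if n!="wrist": return K,c["R"].T,-c["R"].T@c["t"]
    q=np.array(o["tool_rot"]);Rt=Ro.from_quat(q[[1,2,3,0]]).as_matrix();M=c["mount"]
    return K,Rt@M[:3,:3],Rt@M[:3,3]+o["eef_pos"]
def ray(C,uv):
    K,R,c=C;d=R@np.linalg.solve(K,[uv[0],uv[1],1.]);return c,d/np.linalg.norm(d)
def plane(C,uv,z):
    c,d=ray(C,uv);return c+d*(z-c[2])/d[2]
def tri(rs):
    A=sum(np.eye(3)-np.outer(d,d) for c,d in rs);b=sum((np.eye(3)-np.outer(d,d))@c for c,d in rs)
    X=np.linalg.solve(A,b);return X,[np.linalg.norm(np.cross(X-c,d)) for c,d in rs]
E
python3 - <<'E'
from h import *
S,D=cam("scene"),cam("side")
for nm,a,b in[("cap",(196,116),(326,240)),("mouth",(288,238),(230,157)),("small cap",(162,148),(367,235)),("big cap",(232,76),(272,270)),("jar",(257,177),(246,227)),("bottle",(366,256),(171,153)),("yel",(232,287),(275,136)),("red",(317,181),(186,192))]:
    X,e=tri([ray(S,a),ray(D,b)]);print(nm,X.round(3),np.round(e,4),np.hypot(*X[:2]).round(3))
for u in[(162,245),(188,222),(213,243),(189,267)]:print("case",plane(S,u,.014).round(3))
E
```

```text
cap [ 0.511 -0.186  0.151] [0. 0.] 0.544
mouth [0.569 0.199 0.102] [0.0027 0.0027] 0.603
small cap [ 0.62  -0.198  0.101] [0.0007 0.0007] 0.651
big cap [ 0.372 -0.203  0.193] [0. 0.] 0.424
jar [0.478 0.009 0.053] [0.0006 0.0006] 0.478
bottle [0.471 0.336 0.087] [0.0021 0.0021] 0.579
yel [0.727 0.201 0.103] [0. 0.] 0.754
red [0.409 0.142 0.105] [0.0015 0.0015] 0.433
case [ 0.765 -0.016  0.014]
case [ 0.681 -0.025  0.014]
case [0.672 0.062 0.014]
case [0.751 0.072 0.014]
```

Request:
drive_tool(increments=[{"dx": -0.024, "dy": -0.015, "dz": -0.03}, {"dx": -0.043, "dy": -0.027, "dz": -0.02}, {"dx": -0.043, "dy": -0.027, "dz": -0.01}, {"dx": -0.043, "dy": -0.027, "dz": -0.01}, {"dx": -0.043, "dy": -0.027, "dz": -0.01}, {"dx": -0.043, "dy": -0.027, "dz": -0.01}, {"dx": -0.043, "dy": -0.027}, {"dx": -0.043, "dy": -0.027}, {"dx": -0.043, "dy": -0.027}, {"dx": -0.043, "dy": -0.027}, {"dx": -0.043, "dy": -0.027}, {"dx": -0.02, "dy": -0.019}, {}])

```text
schema error: expected keys claw, dx, dy, dz, wx, wy, wz
```

```bash
cat > snap.py <<'E'
import sys,pickle
from h import *
n=sys.argv[1];o=get_obs();p,d=read_camera("wrist");cv2.imwrite(f"pics/{n}.png",p[...,::-1]);pickle.dump((o,p,d),open(n+".pkl","wb"))
print(o["t"],o["eef_pos"].round(4),np.array(o["tool_rot"]).round(4),np.round(o["contact_force"],2))
E
python3 snap.py w1
```

```text
0.15 [0.2153 0.6393 0.2346] [-1.000e-04  1.617e-01  9.868e-01 -7.000e-04] [-0.26 -0.77  0.03]
```

View pics/w1.png

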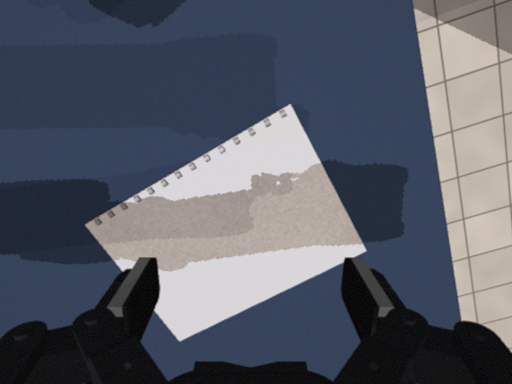

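The move was refused because every key is required, so that view shows only the notepad and the open fingers.

Request:
drive_tool(increments=[{"claw": 0.085, "dx": -0.024, "dy": -0.015, "dz": -0.03, "wx": 0, "wy": 0, "wz": 0}, {"claw": 0.085, "dx": -0.043, "dy": -0.027, "dz": -0.02, "wx": 0, "wy": 0, "wz": 0}, {"claw": 0.085, "dx": -0.043, "dy": -0.027, "dz": -0.01, "wx": 0, "wy": 0, "wz": 0}, {"claw": 0.085, "dx": -0.043, "dy": -0.027, "dz": -0.01, "wx": 0, "wy": 0, "wz": 0}, {"claw": 0.085, "dx": -0.043, "dy": -0.027, "dz": -0.01, "wx": 0, "wy": 0, "wz": 0}, {"claw": 0.085, "dx": -0.043, "dy": -0.027, "dz": -0.01, "wx": 0, "wy": 0, "wz": 0}, {"claw": 0.085, "dx": -0.043, "dy": -0.027, "dz": 0, "wx": 0, "wy": 0, "wz": 0}, {"claw": 0.085, "dx": -0.043, "dy": -0.027, "dz": 0, "wx": 0, "wy": 0, "wz": 0}, {"claw": 0.085, "dx": -0.043, "dy": -0.027, "dz": 0, "wx": 0, "wy": 0, "wz": 0}, {"claw": 0.085, "dx": -0.043, "dy": -0.027, "dz": 0, "wx": 0, "wy": 0, "wz": 0}, {"claw": 0.085, "dx": -0.043, "dy": -0.027, "dz": 0, "wx": 0, "wy": 0, "wz": 0}, {"claw": 0.085, "dx": -0.023, "dy": -0.019, "dz": 0, "wx": 0, "wy": 0, "wz": 0}, {"claw": 0.085, "dx": 0, "dy": 0, "dz": 0, "wx": 0, "wy": 0, "wz": 0}])

```text
t: 1.82
eef_pos: [0.5717, 0.1961, 0.3251]
tool_rot: [0.0, 0.164, 0.986, -0.001]
contact_force: [-0.2, 0.8, -0.0]
gripper_width: 0.993
grasp_force: 0.0
```

```bash
python3 snap.py w2
```

```text
1.825 [0.5717 0.1961 0.3251] [ 2.000e-04  1.644e-01  9.864e-01 -7.000e-04] [-0.16  0.83 -0.02]
```

View pics/w2.png

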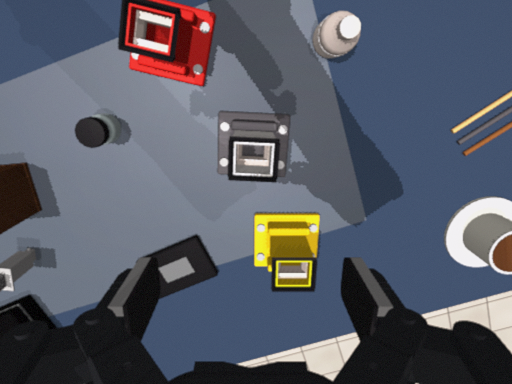

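The mouth of the grey tube is at (254,159), nearly aligned with the tool axes and long side along the image columns. Next I'll take a second view on the way to the stand.

Request:
drive_tool(increments=[{"claw": 0.085, "dx": -0.006, "dy": -0.039, "dz": 0, "wx": 0, "wy": 0, "wz": 0}, {"claw": 0.085, "dx": -0.006, "dy": -0.039, "dz": 0, "wx": 0, "wy": 0, "wz": 0}, {"claw": 0.085, "dx": -0.006, "dy": -0.039, "dz": 0, "wx": 0, "wy": 0, "wz": 0}, {"claw": 0.085, "dx": 0, "dy": 0, "dz": 0, "wx": 0, "wy": 0, "wz": 0}, {"claw": 0.085, "dx": 0, "dy": 0, "dz": 0, "wx": 0, "wy": 0, "wz": 0}])

```text
t: 2.5
eef_pos: [0.5498, 0.0849, 0.3253]
tool_rot: [-0.0, 0.16, 0.987, 0.001]
contact_force: [0.6, 0.4, 0.6]
gripper_width: 0.996
grasp_force: 0.0
```

```bash
python3 snap.py w3; cat > quad.py <<'E'
from h import *
import pickle
def quad(mask,uv,maxd=40,minA=150):
    """contour (incl. holes) with min-area rect nearest uv"""
    cs,_=cv2.findContours(mask.astype(np.uint8),cv2.RETR_LIST,cv2.CHAIN_APPROX_NONE);out=[]
    for c in cs:
        r=cv2.minAreaRect(c)
        if np.hypot(r[0][0]-uv[0],r[0][1]-uv[1])<maxd and cv2.contourArea(c)>minA: out.append((r,cv2.contourArea(c),c))
    return out
E
python3 - <<'E'
from quad import *
X=np.array([.569,.199,.104])
for n in("w2","w3"):
    o,p,d=pickle.load(open(n+".pkl","rb"));K,R,c=cam("wrist",o);x=K@(R.T@(X-c));uv=x[:2]/x[2];print(n,uv)
    u,v=uv.astype(int);crop=p[v-45:v+45,u-50:u+50];cv2.imwrite(f"pics/{n}c.png",cv2.resize(crop[...,::-1],None,fx=5,fy=5,interpolation=0))
    g=p.max(2)
    for r,a,cc in quad(g>150,uv)+quad(g<40,uv):print(np.round(r[0],1),np.round(r[1],1),round(r[2],1),a)
a,b=[cv2.imread(f"pics/{n}c.png") for n in("w2","w3")];cv2.imwrite("pics/wc.png",cv2.resize(np.hstack([a,b]),None,fx=.8,fy=.8))
E
```

```text
2.5 [0.5498 0.0849 0.3253] [-1.000e-04  1.604e-01  9.870e-01  6.000e-04] [0.65 0.38 0.56]
w2 [250.824908   160.13265412]
[252.9 158.9] [36.9 29.8] 3.2 817.5
[253.5 158.5] [33. 41.] 90.0 1277.5
[252.9 158.9] [44.9 37.9] 3.1 1590.5
[253.3 159.1] [50.1 42.3] 2.4 1959.0
w3 [350.07483365 147.80392456]
[352.  146.3] [39.  31.8] 3.6 988.0
[351.9 146.3] [42.5 33.8] 3.4 1275.0
[352.  146.3] [46.7 38.3] 3.4 1609.5
[352.  146.4] [53.8 44.6] 3.8 2107.0
```

View pics/wc.png

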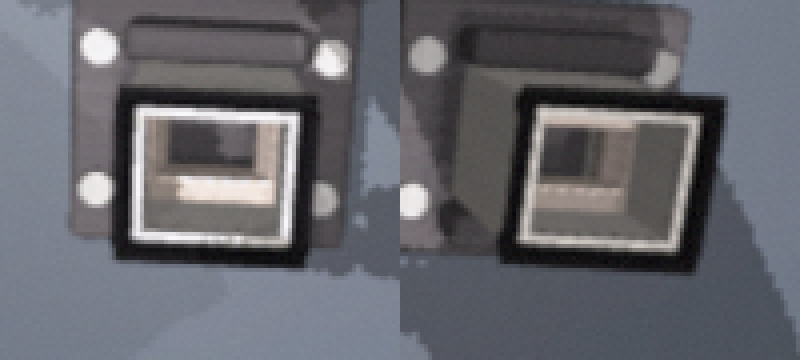

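Both crops show the black collar, the bright rim and the pale bush inside with its dark hole. I'll triangulate the centre and measure the rim's angle in its own plane.

```bash
cat >> quad.py <<'E'
def rectify(c,C,z):
    P=np.array([plane(C,q[0],z)[:2] for q in c]);r=cv2.minAreaRect((P*1000).astype(np.float32));return r
def ctr(c):
    m=cv2.moments(c);return m["m10"]/m["m00"],m["m01"]/m["m00"]
E
python3 - <<'E'
from quad import *
X=np.array([.569,.199,.104]);rs={}
for n,uv in(("w2",(253,159)),("w3",(352,146))):
    o,p,d=pickle.load(open(n+".pkl","rb"));C=cam("wrist",o);g=p.max(2)
    for i,(r,a,cc) in enumerate(quad(g>150,uv)+quad(g<40,uv)):
        R=rectify(cc,C,.106);print(n,i,np.round(R[0],1),np.round(R[1],1),round(R[2],1));rs.setdefault(i,[]).append(ray(C,ctr(cc)))
    v,u=uv[1],uv[0]
    K=C[0]
    pts=[]
    for vv in range(v-20,v+21,4):
        row=[]
        for uu in range(u-24,u+25,6):
            z=d[vv,uu];row.append((C[2]+C[1]@np.linalg.solve(K,[uu,vv,1.])*z)[2]*1000)
        print(np.round(row).astype(int))
for i in rs: print(i,tri(rs[i])[0].round(4),np.round(tri(rs[i])[1],4))
E
```

```text
w2 0 [568.2 201.7] [41.4 34.4] 68.1
w2 1 [568.1 202.2] [45.9 38.3] 70.2
w2 2 [568.2 201.8] [50.4 43.7] 68.6
w2 3 [568.6 201.9] [55.9 48.9] 68.3
[  9 105 106 106 104 105 105 104 105]
[104 101 101 101 102 101 103 101 105]
[105 101  52  10  11  10  50  84 107]
[106 100  50  10  10  10  49  88 106]
[105 102  51  10  12  12  50  93 106]
[107 101  60  60  59  57  56  97 106]
[103 101  59  59  61  59  58 100 104]
[104 101  74  73  74  72  69 101 105]
[105 101  95  95  92  90  90 101 105]
[105 103 103 101 101 101 101 100 105]
[104 105 105 104 105 106 106 106  -1]
w3 0 [567.8 200.7] [42.8 35.1] 70.7
w3 1 [567.6 200.4] [45.  37.8] 68.3
w3 2 [567.7 200.5] [49.9 42.9] 68.2
w3 3 [568.  200.7] [57.5 49.8] 67.9
[ 82 106 106 106 106 106 105 106 106]
[ 84 103 101 102  99 100 101 101 103]
[ 87 101  10  12  49  57  77  94 103]
[ 89 102  12 463  50  58  78  97 105]
[105 101  12  11  51  58  79  97 105]
[105 101  46  43  52  61  80 100 106]
[104  58  61  60  60  64  85 102 106]
[104  63  62  60 463  66  86 100 105]
[106  89  88  84  83  81  89 102 104]
[106 101 102 101 100 101 101 101   0]
[105 106 105 105 106 106 103 105   0]
0 [0.5667 0.2006 0.1098] [0.0001 0.0001]
1 [0.5685 0.2017 0.1012] [0.0001 0.0001]
2 [0.5685 0.2017 0.1016] [0.0001 0.0001]
3 [0.5686 0.2018 0.103 ] [0. 0.]
```

Request:
drive_tool(increments=[{"claw": 0.085, "dx": -0.012, "dy": -0.045, "dz": 0, "wx": 0, "wy": 0, "wz": 0}, {"claw": 0.085, "dx": -0.012, "dy": -0.045, "dz": 0, "wx": 0, "wy": 0, "wz": 0}, {"claw": 0.085, "dx": -0.012, "dy": -0.045, "dz": 0, "wx": 0, "wy": 0, "wz": 0}, {"claw": 0.085, "dx": -0.012, "dy": -0.045, "dz": 0, "wx": 0, "wy": 0, "wz": 0}, {"claw": 0.085, "dx": -0.012, "dy": -0.044, "dz": 0, "wx": 0, "wy": 0, "wz": 0}, {"claw": 0.085, "dx": 0, "dy": 0, "dz": 0, "wx": 0, "wy": 0, "wz": 0}, {"claw": 0.085, "dx": 0, "dy": 0, "dz": 0, "wx": 0, "wy": 0, "wz": 0}])

```text
t: 3.42
eef_pos: [0.5363, -0.1466, 0.325]
tool_rot: [-0.0, 0.16, 0.987, 0.0]
contact_force: [0.3, -0.2, -0.0]
gripper_width: 0.992
grasp_force: 0.0
```

```bash
python3 snap.py w4
```

```text
3.425 [ 0.5363 -0.1466  0.325 ] [-2.000e-04  1.605e-01  9.870e-01  4.000e-04] [ 0.31 -0.15 -0.05]
```

View pics/w4.png

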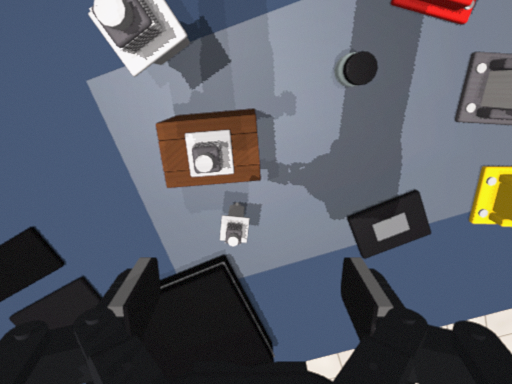

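The gauge flange in the stand is a white square centred at about (209,154), with the cap at (204,163). I'll take a second viewpoint past it.

Request:
drive_tool(increments=[{"claw": 0.085, "dx": 0.01, "dy": -0.045, "dz": 0, "wx": 0, "wy": 0, "wz": 0}, {"claw": 0.085, "dx": 0.01, "dy": -0.045, "dz": 0, "wx": 0, "wy": 0, "wz": 0}, {"claw": 0.085, "dx": 0, "dy": 0, "dz": 0, "wx": 0, "wy": 0, "wz": 0}, {"claw": 0.085, "dx": 0, "dy": 0, "dz": 0, "wx": 0, "wy": 0, "wz": 0}])

```text
t: 3.98
eef_pos: [0.4889, -0.2256, 0.3252]
tool_rot: [0.0, 0.16, 0.987, 0.0]
contact_force: [0.1, 0.8, -0.1]
gripper_width: 0.998
grasp_force: 0.0
```

```bash
python3 snap.py w5; python3 - <<'E'
from quad import *
X=np.array([.511,-.186,.108]);rs={};cr=[]
for n in("w4","w5"):
    o,p,d=pickle.load(open(n+".pkl","rb"));C=cam("wrist",o);K,R,c=C;x=K@(R.T@(X-c));uv=x[:2]/x[2];print(n,uv)
    u,v=uv.astype(int);cr.append(cv2.resize(p[v-50:v+50,u-50:u+50,::-1],None,fx=4,fy=4,interpolation=0))
    hsv=cv2.cvtColor(p,cv2.COLOR_RGB2HSV)
    wood=((hsv[...,0]<20)&(hsv[...,1]>90)&(hsv[...,2]>25))
    for i,m in enumerate([(p.min(2)>150),(hsv[...,1]<75)&(p.min(2)>90),wood]):
        for r,a,cc in quad(m,uv,25,150):
            z=[.108,.108,.104][i];Rr=rectify(cc,C,z);h=rectify(cv2.convexHull(cc),C,z)
            print(n,i,np.round(ctr(cc),1),a,np.round(Rr[0],1),np.round(Rr[1],1),round(Rr[2],1))
    print((np.array([[ (c+R@np.linalg.solve(K,[uu,vv,1.])*d[vv,uu])[2] for uu in range(u-40,u+41,8)] for vv in range(v-40,v+41,8)])*1000).round().astype(int))
cv2.imwrite("pics/gc.png",np.hstack(cr))
E
```

```text
3.975 [ 0.4889 -0.2256  0.3252] [1.000e-04 1.603e-01 9.871e-01 5.000e-04] [ 0.06  0.77 -0.06]
w4 [208.32275629 154.08322898]
w4 0 [209.7 154. ] 725.0 [ 514.9 -185.8] [41.7 36.5] 71.6
w4 0 [209.2 152.9] 1860.0 [ 510.8 -184.7] [49.7 49.7] 76.1
w4 1 [213.8 155.7] 226.5 [ 514.4 -180.3] [34.3 19.6] 11.1
w4 1 [209.3 153. ] 1924.0 [ 510.9 -184.7] [50.5 50.6] 76.1
w4 1 [212.4 148.1] 7543.5 [ 508.5 -173.3] [132.9  83.2] 76.5
w4 2 [209.3 152.7] 2135.0 [ 511.4 -185.3] [53.9 53.8] 76.1
w4 2 [209.4 148.2] 6665.5 [ 507.  -184.3] [110.6  80.2] 76.6
[[ -2  -1   5  19  33  45  57  70 463  91 100]
 [102 104 102 103 105 104 105 104 104 104 103]
 [103 103 102 103 102 102 104 107 102 103 103]
 [102 102 103 108 106 107 107 107 103 104 105]
 [105 103 103 133 136 137 138 108 103 103 103]
 [104 104 103 108 147 151 141 107 106 104 104]
 [103 102 102 107 154 155 139 109 107 102 102]
 [104 102 103 108 156 155 138 107 108 102 102]
 [103 104 102 102 103 103 105 102 104 103 104]
 [104 103 103   1  -1   0   0  -1   0  -1   1]
 [463  -1   0   0  -1  -1  -2   0   0  -1   0]]
w5 [287.72621116 171.33614329]
w5 0 [293.8
[... 162 characters left out ...]
2
w5 1 [287.1 162.6] 7306.5 [ 502.6 -183.9] [112.3  89.4] 76.4
w5 2 [288.4 169.8] 2033.0 [ 511.5 -184.9] [53.9 54.1] 76.2
w5 2 [286.9 162.7] 6784.0 [ 503.4 -184.2] [109.8  86.3] 76.5
[[ 31  39  45  50  58  64  69  74  80  86  92]
 [101 102 104 103 103 104 103 104 103 103 102]
 [103 103 102 103 102 103 104 103 104 102 103]
 [103 103 102 107 107 108 107 108 104 103 102]
 [103 103 103 107 125 128 133 133 103 104 103]
 [104 103 104 107 138 140 140 139 103 103 104]
 [102 104 104 107 137 155 155 140 103 103 104]
 [104 102 103 107 131 155 157 139 106 105 104]
 [103 102 103 103 104 102 102 103 103 104 105]
 [ -2  -1  -2  -1   1   0   1   0   0   0   1]
 [ -1   0   0  -1   0   0   0   1   1  -1   0]]
```

View pics/gc.png

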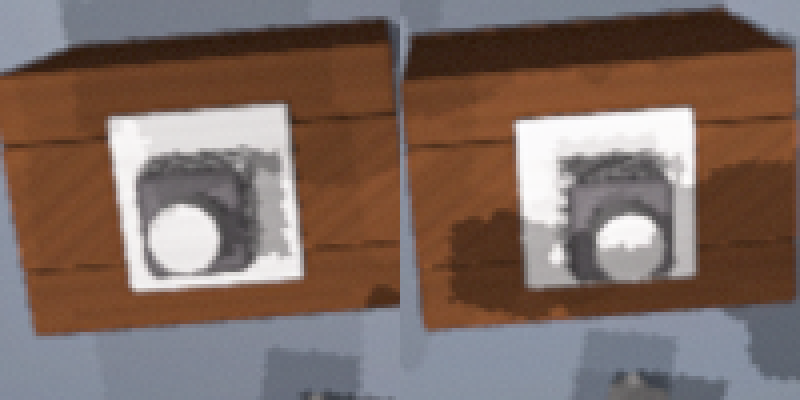

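```bash
python3 - <<'E'
import station
print([n for n in dir(station) if not n.startswith("__")]);f=getattr(station,"finger_overhang",None);print(f)
try: print(f(0.028),f(0.0854))
except Exception as e: print(e)
E
```

```text
['PlanningError', 'calibration', 'finger_overhang', 'get_obs', 'hand_in', 'read_camera']
0.025
'float' object is not callable
```

Request:
drive_tool(increments=[{"claw": 0.065, "dx": -0.0039, "dy": 0.0228, "dz": 0, "wx": 0, "wy": 0, "wz": 0}, {"claw": 0.065, "dx": -0.0038, "dy": 0.0228, "dz": 0.02, "wx": 0, "wy": 0, "wz": 0}, {"claw": 0.065, "dx": 0, "dy": 0, "dz": 0.04, "wx": 0, "wy": 0, "wz": -4.75}, {"claw": 0.065, "dx": 0, "dy": 0, "dz": 0.04, "wx": 0, "wy": 0, "wz": 0}, {"claw": 0.065, "dx": 0, "dy": 0, "dz": 0, "wx": 0, "wy": 0, "wz": 0}, {"claw": 0.065, "dx": 0, "dy": 0, "dz": 0, "wx": 0, "wy": 0, "wz": 0}])

```text
t: 4.78
eef_pos: [0.511, -0.1863, 0.2265]
tool_rot: [0.001, 0.12, 0.993, -0.0]
contact_force: [0.1, -0.0, 0.1]
gripper_width: 0.758
grasp_force: 0.0
```

```bash
python3 snap.py w6; python3 - <<'E'
from quad import *
o,p,d=pickle.load(open("w6.pkl","rb"));C=cam("wrist",o);K,R,c=C
q=np.array(o["tool_rot"]);Rt=Ro.from_quat(q[[1,2,3,0]]).as_matrix();print(Rt.round(4),np.degrees(np.arctan2(Rt[1,1],Rt[0,1])))
x=K@(R.T@(np.array([.5106,-.1848,.108])-c));uv=x[:2]/x[2];print(uv)
hsv=cv2.cvtColor(p,cv2.COLOR_RGB2HSV);m=(hsv[...,1]<75)&(p.min(2)>90)
for r,a,cc in quad(m,uv,40,500): Rr=rectify(cc,C,.108);print(a,np.round(Rr[0],1),np.round(Rr[1],1),Rr[2])
E
```

```text
4.775 [ 0.511  -0.1863  0.2265] [ 7.000e-04  1.200e-01  9.928e-01 -0.000e+00] [ 0.07 -0.    0.14]
[[-9.712e-01  2.383e-01  1.500e-03]
 [ 2.383e-01  9.712e-01 -2.000e-04]
 [-1.500e-03  1.000e-04 -1.000e+00]] 76.21657764526803
[250.06835986 190.00594755]
680.0 [ 523.5 -189.7] [24.9 31.2] 71.40573120117188
1826.0 [ 510.9 -185. ] [50.2 50.4] 76.29522705078125
```

View pics/w6.png

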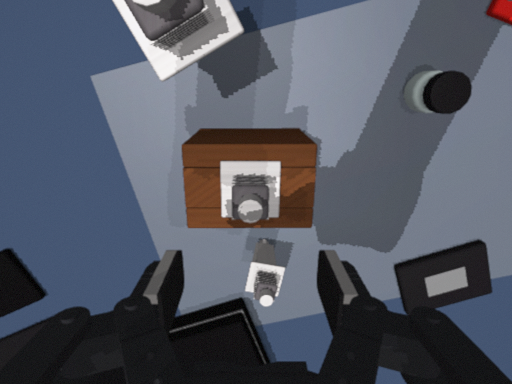

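The cap is at (250,208) between the open fingers, at (165,300) and (335,300), and the flange square at (250,190) is aligned with the tool. I'll descend onto the grip.

Request:
drive_tool(increments=[{"claw": 0.065, "dx": 0, "dy": 0.0012, "dz": 0.03, "wx": 0, "wy": 0, "wz": 0}, {"claw": 0.065, "dx": 0, "dy": 0, "dz": 0.03, "wx": 0, "wy": 0, "wz": 0}, {"claw": 0.065, "dx": 0, "dy": 0, "dz": 0.02, "wx": 0, "wy": 0, "wz": 0}, {"claw": 0.065, "dx": 0, "dy": 0, "dz": 0.006, "wx": 0, "wy": 0, "wz": 0}, {"claw": 0.045, "dx": 0, "dy": 0, "dz": 0, "wx": 0, "wy": 0, "wz": 0}, {"claw": 0.045, "dx": 0, "dy": 0, "dz": 0, "wx": 0, "wy": 0, "wz": 0}])

```text
t: 5.58
eef_pos: [0.5109, -0.1859, 0.1406]
tool_rot: [0.001, 0.121, 0.993, -0.0]
contact_force: [0.7, 0.4, 0.0]
gripper_width: 0.532
grasp_force: 0.0
```

```bash
python3 - <<'E'
from quad import *
import pickle
o,p,d=pickle.load(open("w6.pkl","rb"));C=cam("wrist",o)
P=np.array([plane(C,u,.104)[:2] for u in[(187,228),(315,227),(317,142),(183,146)]]);print(P.round(4),P.mean(0))
o=get_obs();print(o["eef_pos"],o["contact_force"].round(2),o["gripper_width"])
for n in("scene","side"):
    q,dd=read_camera(n);K,R,c=cam(n)
    x=K@(R.T@(np.array([.511,-.185,.125])-c));u,v=(x[:2]/x[2]).astype(int);print(n,u,v)
    cv2.imwrite(f"pics/{n}g.png",cv2.resize(q[v-40:v+40,u-40:u+40,::-1],None,fx=5,fy=5,interpolation=0))
a=np.hstack([cv2.imread(f"pics/{n}g.png") for n in("scene","side")]);cv2.imwrite("pics/g2.png",a)
E
```

```text
[[ 0.5331 -0.248 ]
 [ 0.5591 -0.1372]
 [ 0.4849 -0.1226]
 [ 0.4622 -0.2293]] [ 0.50983824 -0.18427622]
[ 0.51093801 -0.18591192  0.14056794] [0.68 0.44 0.  ] 0.5315855530609782
scene 197 123
side 324 249
```

View pics/g2.png

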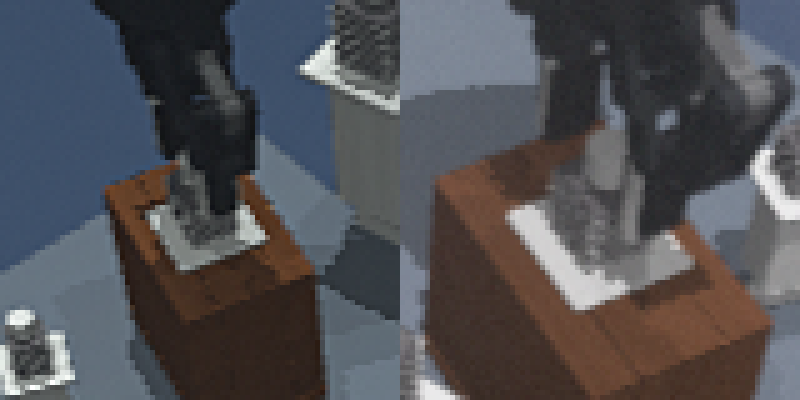

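Both crops show the fingers either side of the grip, with their tips a few millimetres above the flange. I'll go down 4 mm more and close.

Request:
drive_tool(increments=[{"claw": 0.045, "dx": 0, "dy": 0.0005, "dz": 0.004, "wx": 0, "wy": 0, "wz": 0}, {"claw": 0.035, "dx": 0, "dy": 0, "dz": 0, "wx": 0, "wy": 0, "wz": 0}, {"claw": 0.02, "dx": 0, "dy": 0, "dz": 0, "wx": 0, "wy": 0, "wz": 0}, {"claw": 0.02, "dx": 0, "dy": 0, "dz": 0, "wx": 0, "wy": 0, "wz": 0}, {"claw": 0.02, "dx": 0, "dy": 0, "dz": 0, "wx": 0, "wy": 0, "wz": 0}, {"claw": 0.02, "dx": 0, "dy": 0, "dz": 0, "wx": 0, "wy": 0, "wz": 0}], newtons=70)

```text
t: 6.42
eef_pos: [0.5101, -0.1853, 0.1355]
tool_rot: [0.0, 0.121, 0.993, 0.0]
contact_force: [-2.1, 0.4, 4.6]
gripper_width: 0.306
grasp_force: 69.3
```

Request:
drive_tool(increments=[{"claw": 0.02, "dx": 0, "dy": 0, "dz": -0.005, "wx": 0, "wy": 0, "wz": 0}, {"claw": 0.02, "dx": 0, "dy": 0, "dz": -0.015, "wx": 0, "wy": 0, "wz": 0}, {"claw": 0.02, "dx": 0, "dy": 0, "dz": -0.03, "wx": 0, "wy": 0, "wz": 0}, {"claw": 0.02, "dx": 0, "dy": 0, "dz": -0.03, "wx": 0, "wy": 0, "wz": 0}, {"claw": 0.02, "dx": 0, "dy": 0, "dz": -0.03, "wx": 0, "wy": 0, "wz": 0}, {"claw": 0.02, "dx": 0, "dy": 0, "dz": -0.03, "wx": 0, "wy": 0, "wz": 0}, {"claw": 0.02, "dx": 0, "dy": 0, "dz": 0, "wx": 0, "wy": 0, "wz": 0}, {"claw": 0.02, "dx": 0, "dy": 0, "dz": 0, "wx": 0, "wy": 0, "wz": 0}])

```text
t: 7.42
eef_pos: [0.5096, -0.1849, 0.2747]
tool_rot: [-0.0, 0.121, 0.993, 0.0]
contact_force: [0.2, 0.3, -2.3]
gripper_width: 0.302
grasp_force: 69.2
```

```bash
python3 snap.py w7; python3 - <<'E'
from quad import *
o,p,d=pickle.load(open("w7.pkl","rb"));C=cam("wrist",o);K,R,c=C;z=o["eef_pos"][2]-.028
x=K@(R.T@(np.array([*o["eef_pos"][:2],z])-c));uv=x[:2]/x[2];print(uv,z)
hsv=cv2.cvtColor(p,cv2.COLOR_RGB2HSV);m=(hsv[...,1]<75)&(p.min(2)>90)
for r,a,cc in quad(m,uv,60,300): Rr=rectify(cc,C,z);print(a,np.round(Rr[0],1),np.round(Rr[1],1),Rr[2])
# stand top centre, gauge gone: dark slot
X=np.array([.5105,-.1848,.104]);x=K@(R.T@(X-c));print("slot px",x[:2]/x[2])
a=[p[...,::-1]]
for n in("scene","side"):
    q,dd=read_camera(n);a.append(q[...,::-1]);K,R,c=cam(n);x=K@(R.T@(X-c));print(n,x[:2]/x[2])
    cv2.imwrite(f"pics/{n}7.png",a[-1])
u,v=333,215
cv2.imwrite("pics/m7.png",np.hstack([cv2.resize(a[0],(400,300)),cv2.resize(a[2][140:340,220:420],(300,300)),]))
E
```

```text
7.425 [ 0.5096 -0.1849  0.2747] [-5.000e-04  1.206e-01  9.927e-01  1.000e-04] [ 0.22  0.33 -2.29]
[247.90553427 239.99277831] 0.24668232145603677
1262.0 [ 539.8 -191.6] [33.3 25.9] 13.163704872131348
slot px [248.97218516 175.73678717]
scene [198.55064022 129.12892423]
side [322.58575341 257.20140762]
```

View pics/m7.png

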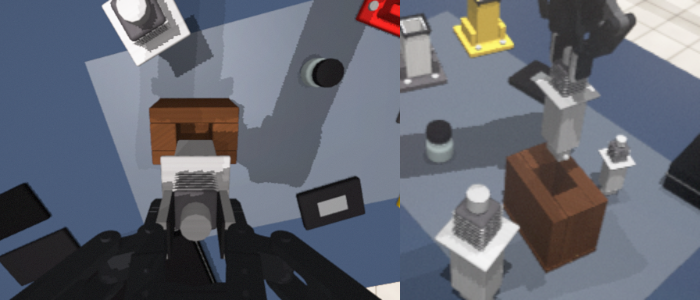

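The gauge hangs clear above the stand with its flange visible in the wrist view. Next I carry it over the tube and turn it by the 7.7 degree difference.

Request:
drive_tool(increments=[{"claw": 0.02, "dx": 0.0023, "dy": 0.024, "dz": 0, "wx": 0, "wy": 0, "wz": 0}, {"claw": 0.02, "dx": 0.0045, "dy": 0.0486, "dz": 0, "wx": 0, "wy": 0, "wz": 0}, {"claw": 0.02, "dx": 0.0045, "dy": 0.0486, "dz": 0, "wx": 0, "wy": 0, "wz": 0}, {"claw": 0.02, "dx": 0.0045, "dy": 0.0486, "dz": 0, "wx": 0, "wy": 0, "wz": 0}, {"claw": 0.02, "dx": 0.0045, "dy": 0.0486, "dz": 0, "wx": 0, "wy": 0, "wz": 0}, {"claw": 0.02, "dx": 0.0045, "dy": 0.0486, "dz": 0, "wx": 0, "wy": 0, "wz": 0}, {"claw": 0.02, "dx": 0.0045, "dy": 0.0486, "dz": 0, "wx": 0, "wy": 0, "wz": 0}, {"claw": 0.02, "dx": 0.0045, "dy": 0.0486, "dz": 0, "wx": 0, "wy": 0, "wz": 0}, {"claw": 0.02, "dx": 0.0022, "dy": 0.0245, "dz": 0, "wx": 0, "wy": 0, "wz": 0}, {"claw": 0.02, "dx": 0, "dy": 0, "dz": 0, "wx": 0, "wy": 0, "wz": 4}, {"claw": 0.02, "dx": 0, "dy": 0, "dz": 0, "wx": 0, "wy": 0, "wz": 3.7}, {"claw": 0.02, "dx": 0, "dy": 0, "dz": 0, "wx": 0, "wy": 0, "wz": 0}, {"claw": 0.02, "dx": 0, "dy": 0, "dz": 0, "wx": 0, "wy": 0, "wz": 0}])

```text
t: 9.2
eef_pos: [0.5682, 0.2002, 0.275]
tool_rot: [-0.0, 0.187, 0.982, -0.0]
contact_force: [-0.3, -0.6, -1.7]
gripper_width: 0.301
grasp_force: 69.3
```

```bash
python3 snap.py w8; python3 - <<'E'
from quad import *
o,p,d=pickle.load(open("w8.pkl","rb"));C=cam("wrist",o);K,R,c=C
q=np.array(o["tool_rot"]);Rt=Ro.from_quat(q[[1,2,3,0]]).as_matrix();print(Rt.round(4),np.degrees(np.arctan2(Rt[1,1],Rt[0,1])))
x=K@(R.T@(np.array([.568,.2013,.106])-c));uv=x[:2]/x[2];print(uv)
u,v=uv.astype(int);cv2.imwrite("pics/m8.png",cv2.resize(p[v-60:v+90,u-75:u+75,::-1],None,fx=4,fy=4,interpolation=0));print("origin",u-75,v-60)
for n in("scene","side"):
    im,_=read_camera(n);cv2.imwrite(f"pics/{n}8.png",im[...,::-1])
E
```

```text
9.2 [0.5682 0.2002 0.275 ] [-2.000e-04  1.868e-01  9.824e-01 -3.000e-04] [-0.34 -0.59 -1.69]
[[-9.302e-01  3.671e-01 -6.000e-04]
 [ 3.671e-01  9.302e-01 -5.000e-04]
 [ 3.000e-04 -7.000e-04 -1.000e+00]] 68.46387208464343
[249.92212429 174.78096704]
origin 174 114
```

View pics/m8.png

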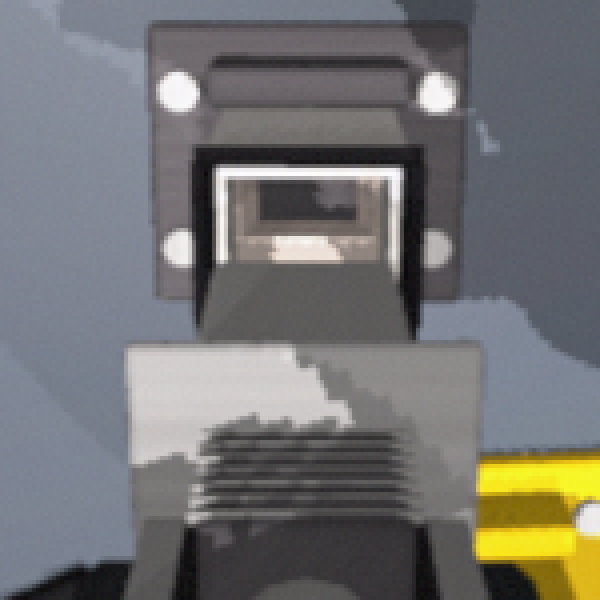

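The tube's mouth and bush show ahead of the held gauge. The collar spans crop columns 194 to 424, and the flange corners are at (127,348) and (482,343). I'll get the relative offset from these edges.

```bash
python3 - <<'E'
from quad import *
o,p,d=pickle.load(open("w8.pkl","rb"));C=cam("wrist",o)
q=np.array(o["tool_rot"]);Rt=Ro.from_quat(q[[1,2,3,0]]).as_matrix()
f=lambda cu,cv_,z:((Rt.T@(plane(C,(174+cu/4-.4,114+cv_/4-.4),z)-o["eef_pos"]))*1000).round(1)
print("flange",f(127,348,.2435),f(482,343,.2435))
print("collar outer top",f(194,148,.106),f(424,148,.106),"rim in",f(230,180,.103),f(390,180,.103),"rim out",f(215,165,.103),f(405,165,.103))
# refine with gradients: row profile along flange edge and collar
g=p.astype(int).mean(2)
for u in(215,240,270,285):print(u,g[150:162,u].astype(int), g[196:206,u].astype(int))
for v in(153,165,170):print(v,g[v,218:236].astype(int),g[v,268:286].astype(int))
E
```

```text
flange [ 22.9 -24.   31.5] [23.7 25.8 31.5]
collar outer top [ 24.7 -25.8 169. ] [ 24.7  29.7 169. ] rim in [ 16.2 -17.4 172. ] [ 16.2  21.9 172. ] rim out [ 19.9 -21.  172. ] [ 20.   25.5 172. ]
215 [118 117 119 119 122 120 116 115 118 118 117 116] [134 133 131 111 147 184 202 207 206 207]
240 [ 72  32  31  29  40 138 240 251 175  72  54  57] [ 89  88  92 115 162 197 205 208 205 204]
270 [ 71  36  29  29  26  99 236 249 191 119 107 101] [ 90  91  92 100 118 132 139 139 139 137]
285 [81 83 83 83 85 86 84 82 81 85 85 80] [139 140 139 113 118 132 137 139 137 139]
153 [119 119 121 110  78  36  28  29  31  29  27  28  31  29  29  26  29  31] [31 32 29 36 33 32 31 33 35 30 25 43 72 83 83 84 85 83]
165 [118 117 115  93  45  28  28  19  29 104 205 240 202 101 111 135 129 117] [116 101  94 149 206 187 100  33  19  22  23  25  60  80  82  80  80  80]
170 [107 104 108  88  44  28  27  20  20  78 194 243 204 102 107 133 132 117] [117 100  97 173 224 180  72  16  16  22  25  28  57  75  81  80  79  81]
```

Request:
drive_tool(increments=[{"claw": 0.02, "dx": 0.0005, "dy": 0.0009, "dz": 0.01, "wx": 0, "wy": 0, "wz": 0}, {"claw": 0.02, "dx": 0, "dy": 0, "dz": 0.015, "wx": 0, "wy": 0, "wz": 0}, {"claw": 0.02, "dx": 0, "dy": 0, "dz": 0.01, "wx": 0, "wy": 0, "wz": 0}, {"claw": 0.02, "dx": 0, "dy": 0, "dz": 0.005, "wx": 0, "wy": 0, "wz": 0}, {"claw": 0.02, "dx": 0, "dy": 0, "dz": 0.003, "wx": 0, "wy": 0, "wz": 0}, {"claw": 0.02, "dx": 0, "dy": 0, "dz": 0, "wx": 0, "wy": 0, "wz": 0}, {"claw": 0.02, "dx": 0, "dy": 0, "dz": 0, "wx": 0, "wy": 0, "wz": 0}])

```text
t: 10.22
eef_pos: [0.5684, 0.2019, 0.2327]
tool_rot: [0.0, 0.187, 0.982, 0.0]
contact_force: [0.0, 0.2, -1.9]
gripper_width: 0.305
grasp_force: 69.3
```

```bash
python3 snap.py w9; python3 - <<'E'
from h import *
K,R,c=cam("side");a=[]
for n in("scene","side"):
    K,R,c=cam(n);im,_=read_camera(n);x=K@(R.T@(np.array([.5685,.2017,.13])-c));u,v=(x[:2]/x[2]).astype(int)
    a.append(cv2.resize(im[v-40:v+40,u-40:u+40,::-1],None,fx=5,fy=5,interpolation=0))
cv2.imwrite("pics/m9.png",np.hstack(a))
E
```

```text
10.225 [0.5684 0.2019 0.2327] [3.000e-04 1.871e-01 9.823e-01 3.000e-04] [ 0.02  0.18 -1.91]
```

I've now viewed 11 pictures, one over the limit of 10, so I'll view no more and continue on numbers and force only.

Request:
drive_tool(increments=[{"claw": 0.02, "dx": 0, "dy": 0, "dz": 0.005, "wx": 0, "wy": 0, "wz": 0}, {"claw": 0.02, "dx": 0, "dy": 0, "dz": 0.005, "wx": 0, "wy": 0, "wz": 0}, {"claw": 0.02, "dx": 0, "dy": 0, "dz": 0.005, "wx": 0, "wy": 0, "wz": 0}, {"claw": 0.02, "dx": 0, "dy": 0, "dz": 0, "wx": 0, "wy": 0, "wz": 0}])

```text
t: 10.88
eef_pos: [0.5678, 0.2017, 0.2166]
tool_rot: [-0.0, 0.187, 0.982, -0.0]
contact_force: [-0.6, -0.2, -2.0]
gripper_width: 0.3
grasp_force: 69.3
```

Request:
drive_tool(increments=[{"claw": 0.02, "dx": 0, "dy": 0, "dz": 0.002, "wx": 0, "wy": 0, "wz": 0}, {"claw": 0.02, "dx": 0, "dy": 0, "dz": 0.002, "wx": 0, "wy": 0, "wz": 0}, {"claw": 0.02, "dx": 0, "dy": 0, "dz": 0.001, "wx": 0, "wy": 0, "wz": 0}, {"claw": 0.02, "dx": 0, "dy": 0, "dz": 0, "wx": 0, "wy": 0, "wz": 0}])

```text
t: 11.38
eef_pos: [0.5681, 0.2019, 0.2123]
tool_rot: [-0.0, 0.187, 0.982, -0.0]
contact_force: [0.0, 0.2, -2.3]
gripper_width: 0.302
grasp_force: 69.3
```

Request:
drive_tool(increments=[{"claw": 0.02, "dx": 0, "dy": 0, "dz": 0.002, "wx": 0, "wy": 0, "wz": 0}, {"claw": 0.02, "dx": 0, "dy": 0, "dz": 0.001, "wx": 0, "wy": 0, "wz": 0}, {"claw": 0.02, "dx": 0, "dy": 0, "dz": 0, "wx": 0, "wy": 0, "wz": 0}])

```text
t: 11.75
eef_pos: [0.5681, 0.2019, 0.2092]
tool_rot: [-0.0, 0.187, 0.982, -0.0]
contact_force: [0.3, -0.0, -1.7]
gripper_width: 0.302
grasp_force: 69.3
```

Request:
drive_tool(increments=[{"claw": 0.02, "dx": 0, "dy": 0, "dz": 0.003, "wx": 0, "wy": 0, "wz": 0}, {"claw": 0.02, "dx": 0, "dy": 0, "dz": 0.003, "wx": 0, "wy": 0, "wz": 0}, {"claw": 0.02, "dx": 0, "dy": 0, "dz": 0.003, "wx": 0, "wy": 0, "wz": 0}, {"claw": 0.02, "dx": 0, "dy": 0, "dz": 0.003, "wx": 0, "wy": 0, "wz": 0}, {"claw": 0.02, "dx": 0, "dy": 0, "dz": 0, "wx": 0, "wy": 0, "wz": 0}])

```text
t: 12.38
eef_pos: [0.568, 0.2018, 0.1969]
tool_rot: [-0.0, 0.187, 0.982, -0.0]
contact_force: [-0.2, -0.2, -1.9]
gripper_width: 0.301
grasp_force: 69.3
```

Request:
drive_tool(increments=[{"claw": 0.02, "dx": 0, "dy": 0, "dz": 0.002, "wx": 0, "wy": 0, "wz": 0}, {"claw": 0.02, "dx": 0, "dy": 0, "dz": 0.002, "wx": 0, "wy": 0, "wz": 0}, {"claw": 0.02, "dx": 0, "dy": 0, "dz": 0.002, "wx": 0, "wy": 0, "wz": 0}, {"claw": 0.02, "dx": 0, "dy": 0, "dz": 0, "wx": 0, "wy": 0, "wz": 0}])

```text
t: 12.88
eef_pos: [0.568, 0.2018, 0.1911]
tool_rot: [-0.0, 0.187, 0.982, -0.0]
contact_force: [-1.0, -0.9, -1.8]
gripper_width: 0.301
grasp_force: 69.3
```

Request:
drive_tool(increments=[{"claw": 0.02, "dx": 0, "dy": 0, "dz": 0.001, "wx": 0, "wy": 0, "wz": 0}, {"claw": 0.02, "dx": 0, "dy": 0, "dz": 0.001, "wx": 0, "wy": 0, "wz": 0}, {"claw": 0.02, "dx": 0, "dy": 0, "dz": 0.001, "wx": 0, "wy": 0, "wz": 0}, {"claw": 0.02, "dx": 0, "dy": 0, "dz": 0, "wx": 0, "wy": 0, "wz": 0}])

```text
t: 13.38
eef_pos: [0.5681, 0.2018, 0.1882]
tool_rot: [-0.0, 0.187, 0.982, -0.0]
contact_force: [-0.4, -0.1, -1.7]
gripper_width: 0.302
grasp_force: 69.3
```

Request:
drive_tool(increments=[{"claw": 0.02, "dx": 0, "dy": 0, "dz": 0.001, "wx": 0, "wy": 0, "wz": 0}, {"claw": 0.02, "dx": 0, "dy": 0, "dz": 0.001, "wx": 0, "wy": 0, "wz": 0}, {"claw": 0.02, "dx": 0, "dy": 0, "dz": 0.001, "wx": 0, "wy": 0, "wz": 0}, {"claw": 0.02, "dx": 0, "dy": 0, "dz": 0, "wx": 0, "wy": 0, "wz": 0}])

```text
t: 13.88
eef_pos: [0.5681, 0.2019, 0.1852]
tool_rot: [-0.0, 0.187, 0.982, -0.0]
contact_force: [0.4, 0.2, -1.9]
gripper_width: 0.303
grasp_force: 69.3
```

Request:
drive_tool(increments=[{"claw": 0.02, "dx": 0, "dy": 0, "dz": 0.001, "wx": 0, "wy": 0, "wz": 0}, {"claw": 0.02, "dx": 0, "dy": 0, "dz": 0.001, "wx": 0, "wy": 0, "wz": 0}, {"claw": 0.02, "dx": 0, "dy": 0, "dz": 0, "wx": 0, "wy": 0, "wz": 0}])

```text
t: 14.25
eef_pos: [0.5681, 0.2019, 0.1832]
tool_rot: [-0.0, 0.187, 0.982, -0.0]
contact_force: [-0.4, 0.1, -1.6]
gripper_width: 0.299
grasp_force: 69.3
```

Request:
drive_tool(increments=[{"claw": 0.02, "dx": 0, "dy": 0, "dz": 0.001, "wx": 0, "wy": 0, "wz": 0}, {"claw": 0.02, "dx": 0, "dy": 0, "dz": 0.001, "wx": 0, "wy": 0, "wz": 0}, {"claw": 0.02, "dx": 0, "dy": 0, "dz": 0, "wx": 0, "wy": 0, "wz": 0}])

```text
t: 14.62
eef_pos: [0.568, 0.2016, 0.1811]
tool_rot: [-0.0, 0.187, 0.982, -0.0]
contact_force: [-0.1, -0.6, -2.3]
gripper_width: 0.301
grasp_force: 69.3
```

Request:
drive_tool(increments=[{"claw": 0.02, "dx": 0, "dy": 0, "dz": 0.001, "wx": 0, "wy": 0, "wz": 0}, {"claw": 0.02, "dx": 0, "dy": 0, "dz": 0.001, "wx": 0, "wy": 0, "wz": 0}, {"claw": 0.02, "dx": 0, "dy": 0, "dz": 0, "wx": 0, "wy": 0, "wz": 0}])

```text
t: 15.0
eef_pos: [0.5683, 0.2017, 0.1795]
tool_rot: [0.0, 0.187, 0.982, 0.0]
contact_force: [-0.0, -1.0, 1.3]
gripper_width: 0.302
grasp_force: 69.7
```

Request:
drive_tool(increments=[{"claw": 0.02, "dx": 0, "dy": 0, "dz": 0.001, "wx": 0, "wy": 0, "wz": 0}, {"claw": 0.02, "dx": 0, "dy": 0, "dz": 0.001, "wx": 0, "wy": 0, "wz": 0}, {"claw": 0.02, "dx": 0, "dy": 0, "dz": 0, "wx": 0, "wy": 0, "wz": 0}])

```text
t: 15.38
eef_pos: [0.5683, 0.202, 0.1774]
tool_rot: [0.0, 0.187, 0.982, 0.0]
contact_force: [-0.9, -0.2, 2.9]
gripper_width: 0.301
grasp_force: 69.8
```

Request:
drive_tool(increments=[{"claw": 0.02, "dx": 0, "dy": 0, "dz": 0.001, "wx": 0, "wy": 0, "wz": 0}, {"claw": 0.02, "dx": 0, "dy": 0, "dz": 0.001, "wx": 0, "wy": 0, "wz": 0}, {"claw": 0.02, "dx": 0, "dy": 0, "dz": 0, "wx": 0, "wy": 0, "wz": 0}])

```text
t: 15.75
eef_pos: [0.5682, 0.2019, 0.1752]
tool_rot: [0.0, 0.187, 0.982, 0.0]
contact_force: [0.4, -0.8, 2.8]
gripper_width: 0.304
grasp_force: 69.8
```

Request:
drive_tool(increments=[{"claw": 0.02, "dx": 0, "dy": 0, "dz": 0.001, "wx": 0, "wy": 0, "wz": 0}, {"claw": 0.02, "dx": 0, "dy": 0, "dz": 0.001, "wx": 0, "wy": 0, "wz": 0}, {"claw": 0.02, "dx": 0, "dy": 0, "dz": 0, "wx": 0, "wy": 0, "wz": 0}])

```text
t: 16.12
eef_pos: [0.5682, 0.2019, 0.1733]
tool_rot: [0.0, 0.187, 0.982, 0.0]
contact_force: [0.3, -0.1, 4.3]
gripper_width: 0.299
grasp_force: 69.9
```

Request:
drive_tool(increments=[{"claw": 0.02, "dx": 0, "dy": 0, "dz": 0.001, "wx": 0, "wy": 0, "wz": 0}, {"claw": 0.02, "dx": 0, "dy": 0, "dz": 0.001, "wx": 0, "wy": 0, "wz": 0}, {"claw": 0.02, "dx": 0, "dy": 0, "dz": 0, "wx": 0, "wy": 0, "wz": 0}])

```text
t: 16.5
eef_pos: [0.5679, 0.2018, 0.1709]
tool_rot: [-0.0, 0.187, 0.982, -0.0]
contact_force: [-0.1, -0.2, 1.7]
gripper_width: 0.306
grasp_force: 69.8
```

Request:
drive_tool(increments=[{"claw": 0.02, "dx": 0, "dy": 0, "dz": 0.001, "wx": 0, "wy": 0, "wz": 0}, {"claw": 0.02, "dx": 0, "dy": 0, "dz": 0, "wx": 0, "wy": 0, "wz": 0}])

```text
t: 16.75
eef_pos: [0.5678, 0.2018, 0.1698]
tool_rot: [-0.0, 0.187, 0.982, -0.0]
contact_force: [0.3, -0.0, -0.5]
gripper_width: 0.308
grasp_force: 69.5
```

Request:
drive_tool(increments=[{"claw": 0.02, "dx": 0, "dy": 0, "dz": 0.0007, "wx": 0, "wy": 0, "wz": 0}, {"claw": 0.02, "dx": 0, "dy": 0, "dz": 0, "wx": 0, "wy": 0, "wz": 0}])

```text
t: 17.0
eef_pos: [0.5679, 0.2018, 0.1692]
tool_rot: [-0.0, 0.187, 0.982, -0.0]
contact_force: [0.2, 0.3, 0.0]
gripper_width: 0.3
grasp_force: 69.5
```

Request:
drive_tool(increments=[{"claw": 0.02, "dx": 0, "dy": 0, "dz": 0.0007, "wx": 0, "wy": 0, "wz": 0}, {"claw": 0.02, "dx": 0, "dy": 0, "dz": 0, "wx": 0, "wy": 0, "wz": 0}])

```text
t: 17.25
eef_pos: [0.5679, 0.2018, 0.1686]
tool_rot: [-0.0, 0.187, 0.982, -0.0]
contact_force: [-0.7, -0.7, -0.9]
gripper_width: 0.302
grasp_force: 69.4
```

Request:
drive_tool(increments=[{"claw": 0.02, "dx": 0, "dy": 0, "dz": 0.0005, "wx": 0, "wy": 0, "wz": 0}, {"claw": 0.02, "dx": 0, "dy": 0, "dz": 0, "wx": 0, "wy": 0, "wz": 0}])

```text
t: 17.5
eef_pos: [0.568, 0.2018, 0.1682]
tool_rot: [-0.0, 0.187, 0.982, -0.0]
contact_force: [-0.9, -0.6, -1.3]
gripper_width: 0.3
grasp_force: 69.3
```

Request:
drive_tool(increments=[{"claw": 0.02, "dx": 0, "dy": 0, "dz": 0.0005, "wx": 0, "wy": 0, "wz": 0}, {"claw": 0.02, "dx": 0, "dy": 0, "dz": 0, "wx": 0, "wy": 0, "wz": 0}])

```text
t: 17.75
eef_pos: [0.568, 0.2018, 0.1678]
tool_rot: [-0.0, 0.187, 0.982, -0.0]
contact_force: [-0.1, -0.8, -1.7]
gripper_width: 0.303
grasp_force: 69.5
```

Request:
drive_tool(increments=[{"claw": 0.02, "dx": 0, "dy": 0, "dz": 0.0005, "wx": 0, "wy": 0, "wz": 0}, {"claw": 0.02, "dx": 0, "dy": 0, "dz": 0, "wx": 0, "wy": 0, "wz": 0}])

```text
t: 18.0
eef_pos: [0.5682, 0.2019, 0.1674]
tool_rot: [0.0, 0.187, 0.982, 0.0]
contact_force: [0.3, -0.5, -0.5]
gripper_width: 0.3
grasp_force: 69.5
```

Request:
drive_tool(increments=[{"claw": 0.02, "dx": 0, "dy": 0, "dz": 0.0005, "wx": 0, "wy": 0, "wz": 0}, {"claw": 0.02, "dx": 0, "dy": 0, "dz": 0, "wx": 0, "wy": 0, "wz": 0}])

```text
t: 18.25
eef_pos: [0.5682, 0.2018, 0.1671]
tool_rot: [0.0, 0.187, 0.982, 0.0]
contact_force: [-1.3, -1.3, 1.1]
gripper_width: 0.302
grasp_force: 69.7
```

Request:
drive_tool(increments=[{"claw": 0.02, "dx": 0, "dy": 0, "dz": 0.0004, "wx": 0, "wy": 0, "wz": 0}, {"claw": 0.02, "dx": 0, "dy": 0, "dz": 0, "wx": 0, "wy": 0, "wz": 0}])

```text
t: 18.5
eef_pos: [0.5684, 0.2018, 0.1669]
tool_rot: [0.0, 0.187, 0.982, 0.0]
contact_force: [-2.2, -0.4, 4.3]
gripper_width: 0.303
grasp_force: 70.0
```

Request:
drive_tool(increments=[{"claw": 0.02, "dx": 0, "dy": 0, "dz": 0.0003, "wx": 0, "wy": 0, "wz": 0}, {"claw": 0.02, "dx": 0, "dy": 0, "dz": 0, "wx": 0, "wy": 0, "wz": 0}])

```text
t: 18.75
eef_pos: [0.5684, 0.2019, 0.1667]
tool_rot: [0.0, 0.187, 0.982, 0.0]
contact_force: [-2.3, -1.1, 5.6]
gripper_width: 0.296
grasp_force: 70.2
```

The shoulder has landed: force climbs while the tool barely moves. I'll ease off, let go, rise and shut the fingers above the cap.

Request:
drive_tool(increments=[{"claw": 0.02, "dx": 0, "dy": 0, "dz": -0.0004, "wx": 0, "wy": 0, "wz": 0}, {"claw": 0.04, "dx": 0, "dy": 0, "dz": 0, "wx": 0, "wy": 0, "wz": 0}, {"claw": 0.06, "dx": 0, "dy": 0, "dz": 0, "wx": 0, "wy": 0, "wz": 0}, {"claw": 0.06, "dx": 0, "dy": 0, "dz": 0, "wx": 0, "wy": 0, "wz": 0}, {"claw": 0.06, "dx": 0, "dy": 0, "dz": 0, "wx": 0, "wy": 0, "wz": 0}, {"claw": 0.06, "dx": 0, "dy": 0, "dz": -0.01, "wx": 0, "wy": 0, "wz": 0}, {"claw": 0.06, "dx": 0, "dy": 0, "dz": -0.025, "wx": 0, "wy": 0, "wz": 0}, {"claw": 0.06, "dx": 0, "dy": 0, "dz": -0.03, "wx": 0, "wy": 0, "wz": 0}, {"claw": 0.06, "dx": 0, "dy": 0, "dz": 0, "wx": 0, "wy": 0, "wz": 0}])

```text
t: 19.88
eef_pos: [0.5699, 0.2023, 0.2349]
tool_rot: [0.002, 0.187, 0.982, 0.002]
contact_force: [0.6, -0.3, -0.6]
gripper_width: 0.708
grasp_force: 0.0
```

Request:
drive_tool(increments=[{"claw": 0.0, "dx": 0, "dy": 0, "dz": 0, "wx": 0, "wy": 0, "wz": 0}, {"claw": 0.0, "dx": 0, "dy": 0, "dz": 0, "wx": 0, "wy": 0, "wz": 0}, {"claw": 0.0, "dx": 0, "dy": 0, "dz": 0, "wx": 0, "wy": 0, "wz": 0}, {"claw": 0.0, "dx": 0, "dy": 0, "dz": 0, "wx": 0, "wy": 0, "wz": 0}, {"claw": 0.0, "dx": 0, "dy": 0, "dz": 0, "wx": 0, "wy": 0, "wz": 0}])

```text
t: 20.5
eef_pos: [0.5681, 0.2018, 0.2314]
tool_rot: [-0.0, 0.187, 0.982, -0.0]
contact_force: [0.3, 0.3, -0.3]
gripper_width: -0.001
grasp_force: 0.0
```

```bash
python3 snap.py w10; python3 - <<'E'
from quad import *
o,p,d=pickle.load(open("w10.pkl","rb"));C=cam("wrist",o);K,R,c=C
q=np.array(o["tool_rot"]);Rt=Ro.from_quat(q[[1,2,3,0]]).as_matrix();print(Rt.round(4)[:,2])
x=K@(R.T@(np.array([.568,.202,.139])-c));uv=x[:2]/x[2];print(uv)
hsv=cv2.cvtColor(p,cv2.COLOR_RGB2HSV);m=(hsv[...,1]<75)&(p.min(2)>90)
for r,a,cc in quad(m,uv,60,300): Rr=rectify(cc,C,.139);print(a,np.round(Rr[0],1),np.round(Rr[1],1),Rr[2])
# depth points near gauge
vs,us=np.mgrid[100:384:2,150:350:2];z=d[vs,us];P=(R@(np.linalg.inv(K)@np.stack([us.ravel(),vs.ravel(),np.ones(us.size)]))*z.ravel()).T+c
s=(np.hypot(P[:,0]-.568,P[:,1]-.202)<.03)&(P[:,2]<.20)
for lo,hi in((.13,.15),(.165,.178),(.18,.192),(.192,.2)):
    t=s&(P[:,2]>lo)&(P[:,2]<hi);print(lo,t.sum(),P[t].mean(0).round(4) if t.any() else "",P[t].min(0).round(4) if t.any() else "",P[t].max(0).round(4) if t.any() else "")
E
```

```text
20.5 [0.5681 0.2018 0.2314] [-1.000e-04  1.870e-01  9.824e-01 -1.000e-04] [ 0.27  0.3  -0.26]
[-2.e-04 -1.e-04 -1.e+00]
[248.70148511 201.58949919]
1109.5 [580.  196.6] [33.1 33.6] 68.51188659667969
358.0 [560.3 204.5] [27.3  8.8] 68.51753234863281
351.5 [525.7 218.9] [38.9  5.7] 68.52408599853516
0.13 518 [0.5606 0.2053 0.1393] [0.5393 0.1734 0.1362] [0.5963 0.2306 0.1486]
0.165 256 [0.5637 0.2034 0.1706] [0.5508 0.1839 0.1651] [0.5855 0.2188 0.1774]
0.18 169 [0.5673 0.2021 0.1865] [0.5595 0.1931 0.1801] [0.5769 0.2102 0.1885]
0.192 0
```

The depth points show the flange top at 0.139 m and the cap top at 0.187 m, centred under the tool. I'll press it in small steps.

Request:
drive_tool(increments=[{"claw": 0.0, "dx": 0, "dy": 0, "dz": 0.006, "wx": 0, "wy": 0, "wz": 0}, {"claw": 0.0, "dx": 0, "dy": 0, "dz": 0.006, "wx": 0, "wy": 0, "wz": 0}, {"claw": 0.0, "dx": 0, "dy": 0, "dz": 0.002, "wx": 0, "wy": 0, "wz": 0}, {"claw": 0.0, "dx": 0, "dy": 0, "dz": 0, "wx": 0, "wy": 0, "wz": 0}])

```text
t: 21.05
eef_pos: [0.568, 0.2018, 0.2173]
tool_rot: [-0.0, 0.187, 0.982, -0.0]
contact_force: [0.4, 0.4, -0.7]
gripper_width: 0.0
grasp_force: 0.0
```

Request:
drive_tool(increments=[{"claw": 0.0, "dx": 0, "dy": 0, "dz": 0.001, "wx": 0, "wy": 0, "wz": 0}, {"claw": 0.0, "dx": 0, "dy": 0, "dz": 0.001, "wx": 0, "wy": 0, "wz": 0}, {"claw": 0.0, "dx": 0, "dy": 0, "dz": 0, "wx": 0, "wy": 0, "wz": 0}])

```text
t: 21.42
eef_pos: [0.5681, 0.2019, 0.2156]
tool_rot: [-0.0, 0.187, 0.982, 0.0]
contact_force: [-0.3, 0.9, -0.0]
gripper_width: -0.003
grasp_force: 0.0
```

Request:
drive_tool(increments=[{"claw": 0.0, "dx": 0, "dy": 0, "dz": 0.001, "wx": 0, "wy": 0, "wz": 0}, {"claw": 0.0, "dx": 0, "dy": 0, "dz": 0.001, "wx": 0, "wy": 0, "wz": 0}, {"claw": 0.0, "dx": 0, "dy": 0, "dz": 0, "wx": 0, "wy": 0, "wz": 0}])

```text
t: 21.8
eef_pos: [0.5681, 0.2018, 0.2135]
tool_rot: [-0.0, 0.187, 0.982, -0.0]
contact_force: [0.2, 0.3, -0.3]
gripper_width: 0.001
grasp_force: 0.0
```

Request:
drive_tool(increments=[{"claw": 0.0, "dx": 0, "dy": 0, "dz": 0.001, "wx": 0, "wy": 0, "wz": 0}, {"claw": 0.0, "dx": 0, "dy": 0, "dz": 0, "wx": 0, "wy": 0, "wz": 0}])

```text
t: 22.05
eef_pos: [0.5681, 0.2018, 0.2125]
tool_rot: [-0.0, 0.187, 0.982, -0.0]
contact_force: [-0.8, -0.1, 0.3]
gripper_width: -0.0
grasp_force: 0.0
```

Request:
drive_tool(increments=[{"claw": 0.0, "dx": 0, "dy": 0, "dz": 0.001, "wx": 0, "wy": 0, "wz": 0}, {"claw": 0.0, "dx": 0, "dy": 0, "dz": 0.001, "wx": 0, "wy": 0, "wz": 0}, {"claw": 0.0, "dx": 0, "dy": 0, "dz": 0, "wx": 0, "wy": 0, "wz": 0}])

```text
t: 22.42
eef_pos: [0.5681, 0.2018, 0.2105]
tool_rot: [-0.0, 0.187, 0.982, -0.0]
contact_force: [-0.9, 0.5, 0.0]
gripper_width: 0.003
grasp_force: 0.0
```

Request:
drive_tool(increments=[{"claw": 0.0, "dx": 0, "dy": 0, "dz": 0.001, "wx": 0, "wy": 0, "wz": 0}, {"claw": 0.0, "dx": 0, "dy": 0, "dz": 0, "wx": 0, "wy": 0, "wz": 0}])

```text
t: 22.68
eef_pos: [0.5681, 0.2018, 0.2095]
tool_rot: [-0.0, 0.187, 0.982, -0.0]
contact_force: [0.5, 0.4, 0.0]
gripper_width: -0.001
grasp_force: 0.0
```

Request:
drive_tool(increments=[{"claw": 0.0, "dx": 0, "dy": 0, "dz": 0.001, "wx": 0, "wy": 0, "wz": 0}, {"claw": 0.0, "dx": 0, "dy": 0, "dz": 0, "wx": 0, "wy": 0, "wz": 0}])

```text
t: 22.92
eef_pos: [0.5681, 0.2019, 0.2085]
tool_rot: [-0.0, 0.187, 0.982, -0.0]
contact_force: [0.4, 0.0, 0.4]
gripper_width: 0.004
grasp_force: 0.0
```

Request:
drive_tool(increments=[{"claw": 0.0, "dx": 0, "dy": 0, "dz": 0.001, "wx": 0, "wy": 0, "wz": 0}, {"claw": 0.0, "dx": 0, "dy": 0, "dz": 0, "wx": 0, "wy": 0, "wz": 0}])

```text
t: 23.18
eef_pos: [0.5681, 0.2018, 0.2075]
tool_rot: [-0.0, 0.187, 0.982, -0.0]
contact_force: [0.8, 0.2, -0.3]
gripper_width: -0.002
grasp_force: 0.0
```

Request:
drive_tool(increments=[{"claw": 0.0, "dx": 0, "dy": 0, "dz": 0.001, "wx": 0, "wy": 0, "wz": 0}, {"claw": 0.0, "dx": 0, "dy": 0, "dz": 0, "wx": 0, "wy": 0, "wz": 0}])

```text
t: 23.42
eef_pos: [0.5681, 0.2019, 0.2065]
tool_rot: [-0.0, 0.187, 0.982, -0.0]
contact_force: [-0.2, -0.2, -0.1]
gripper_width: 0.0
grasp_force: 0.0
```

Request:
drive_tool(increments=[{"claw": 0.0, "dx": 0, "dy": 0, "dz": 0.001, "wx": 0, "wy": 0, "wz": 0}, {"claw": 0.0, "dx": 0, "dy": 0, "dz": 0, "wx": 0, "wy": 0, "wz": 0}])

```text
t: 23.68
eef_pos: [0.5681, 0.2018, 0.2055]
tool_rot: [-0.0, 0.187, 0.982, -0.0]
contact_force: [-0.6, 0.3, 0.6]
gripper_width: -0.004
grasp_force: 0.0
```

```bash
python3 - <<'E'
from h import *
o=get_obs()
for n in("side","scene","wrist"):
    K,R,c=cam(n,o);p,d=read_camera(n)
    vs,us=np.mgrid[0:384,0:512];z=d.ravel();P=((R@(np.linalg.inv(K)@np.stack([us.ravel(),vs.ravel(),np.ones(us.size)])))*z).T+c
    s=(np.hypot(P[:,0]-.568,P[:,1]-.202)<.02)&(P[:,2]>.13)&(P[:,2]<.24)&(z>0);col=p.reshape(-1,3)
    print(n)
    for lo in np.arange(.135,.235,.004):
        t=s&(P[:,2]>=lo)&(P[:,2]<lo+.004)
        if t.any():print(round(lo,3),t.sum(),P[t].mean(0).round(4)[:2],P[t].min(0).round(3)[:2],P[t].max(0).round(3)[:2],col[t].mean(0).astype(int))
E
```

```text
side
0.135 11 [0.5579 0.1979] [0.551 0.185] [0.578 0.215] [187 186 186]
0.139 35 [0.5601 0.1965] [0.55  0.183] [0.578 0.22 ] [146 146 147]
0.143 14 [0.5644 0.1914] [0.553 0.183] [0.578 0.217] [105 104 106]
0.147 20 [0.5633 0.1898] [0.552 0.183] [0.579 0.216] [94 93 96]
0.151 13 [0.5605 0.1946] [0.553 0.185] [0.573 0.216] [89 89 92]
0.155 17 [0.5629 0.19  ] [0.551 0.183] [0.575 0.214] [92 91 94]
0.159 20 [0.5601 0.1908] [0.552 0.183] [0.572 0.211] [92 91 94]
0.163 14 [0.5616 0.1909] [0.552 0.184] [0.573 0.212] [92 91 94]
0.167 32 [0.5642 0.194 ] [0.552 0.183] [0.584 0.216] [90 90 93]
0.171 26 [0.566  0.1958] [0.555 0.183] [0.58  0.213] [85 84 88]
0.175 11 [0.5674 0.1937] [0.561 0.19 ] [0.574 0.2  ] [108 107 108]
0.179 11 [0.5649 0.1946] [0.559 0.192] [0.575 0.2  ] [117 118 120]
0.183 19 [0.5686 0.1973] [0.561 0.189] [0.578 0.204] [113 115 118]
0.187 13 [0.5683 0.1998] [0.561 0.193] [0.576 0.207] [118 119 121]
0.199 5 [0.5691 0.1959] [0.564 0.195] [0.575 0.197] [171 172 173]
0.203 10 [0.5632 0.1972] [0.557 0.192] [0.576 0.205] [124 125 127]
0.207 10 [0.5645 0.1964] [0.556 0.19 ] [0.577
[... 2621 characters left out ...]
5618 0.2036] [0.559 0.193] [0.57 0.21] [83 81 81]
0.183 216 [0.5628 0.2026] [0.559 0.193] [0.568 0.21 ] [99 97 97]
0.187 95 [0.5632 0.2016] [0.56  0.193] [0.568 0.21 ] [110 107 107]
0.203 80 [0.5572 0.2071] [0.555 0.201] [0.56  0.214] [78 77 77]
0.207 199 [0.5589 0.2071] [0.555 0.195] [0.566 0.218] [52 51 50]
0.211 234 [0.559  0.2064] [0.555 0.193] [0.566 0.219] [50 49 46]
0.215 280 [0.559  0.2066] [0.554 0.193] [0.566 0.219] [48 48 47]
0.219 300 [0.5592 0.2069] [0.555 0.193] [0.566 0.219] [46 46 46]
0.223 316 [0.559  0.2067] [0.554 0.194] [0.566 0.219] [47 46 45]
0.227 346 [0.559  0.2067] [0.555 0.193] [0.566 0.219] [47 46 45]
0.231 267 [0.5584 0.2071] [0.555 0.193] [0.566 0.219] [56 55 52]
```

```bash
python3 - <<'E'
from h import *
o=get_obs();n="side";K,R,c=cam(n);p,d=read_camera(n)
pr=lambda X:(lambda x:x[:2]/x[2])(K@(R.T@(np.array(X)-c)))
for z in(.14,.17,.187,.195,.205,.22):print(z,pr([.568,.202,z]).round(1))
u,v=pr([.568,.202,.19]).round().astype(int)
print(p[v-16:v+14,u-12:u+13].mean(2).astype(int))
dd=d[v-16:v+14,u-12:u+13];print((dd*1000).astype(int)[:, ::2]); print(np.linalg.norm(np.array([.568,.202,.19])-c))
E
```

```text
0.14 [226.9 144.1]
0.17 [226.1 133.6]
0.187 [225.6 127.5]
0.195 [225.4 124.6]
0.205 [225.1 120.9]
0.22 [224.7 115.2]
[[101 103  98 102  99  87  76  73  50  49  47  48  52  51  86 129 146 161
  167 171 177 181 184 185 184]
 [101  99  99 102  99  94 102  98  59  50  48  52  55  52  89 128 149 159
  166 171 176 180 181 185 186]
 [101  99  99 100 100  94 100 107  72  54  56  58  55  52  88 124 141 158
  165 172 177 180 182 185 185]
 [100 100 101 100 103  96 105 110  83  55  53  49  52  54  79 116 142 155
  165 171 178 181 181 185 186]
 [100  99 102  99 100  95  99 111  81  52  49  51  52  55  79 117 140 157
  166 173 176 178 182 185 185]
 [102 101  99 100 103  94  96 110  84  52  54  53  54  54  77 113 136 156
  166 172 175 180 183 185 185]
 [102 101 102  99 101  95 102 117  95  52  51  51  53  54  78 111 137 154
  166 173 176 181 180 184 186]
 [101  98  99  99 102  94 107 126  99  54  52  52  53  53  69 102 136 155
  163 171 177 181 185 184 184]
 [101 101 102 100 100  93 100 128 112  53  51  53  54  54  68 103 134 153
  164 171 176 178 182 183 185]
 [ 99 102 102 101  99 104 108 127 113 
[... 3526 characters left out ...]
]
 [1256 1250 1258 1257 1255  884  883  883  887 1254 1256 1259 1255]
 [1250 1247 1245 1250 1249  887  882  883  891 1247 1249 1246 1247]
 [1243 1246 1240 1246  904  888  883  886  891 1242 1245 1241 1239]
 [1242 1241 1244 1239  899  891  888  884  890  897 1238 1237 1232]
 [1237 1236 1232 1233  900  897  888  889  895  895 1228 1233 1225]
 [1231 1227 1227 1232  891  890  891  889  888  890 1224 1227 1225]
 [1226 1223 1225 1225  893  888  889  890  888  890 1220 1226 1219]
 [1219 1215 1219 1219  893  887  887  890  889  890 1215 1217 1218]
 [1217 1214 1211 1214  891  886  889  889  890  892  895 1214 1213]
 [1208 1210 1207 1210  900  890  888  892  892  895  896 1208 1207]]
0.900777869687854
```

The side view numbers show the fingertips about 10 mm above the cap, so the tips reach less far forward than 25 mm when shut. I'll keep descending in small steps.

Request:
drive_tool(increments=[{"claw": 0.0, "dx": 0, "dy": 0, "dz": 0.002, "wx": 0, "wy": 0, "wz": 0}, {"claw": 0.0, "dx": 0, "dy": 0, "dz": 0.002, "wx": 0, "wy": 0, "wz": 0}, {"claw": 0.0, "dx": 0, "dy": 0, "dz": 0.001, "wx": 0, "wy": 0, "wz": 0}, {"claw": 0.0, "dx": 0, "dy": 0, "dz": 0, "wx": 0, "wy": 0, "wz": 0}])

```text
t: 24.38
eef_pos: [0.5681, 0.2018, 0.2004]
tool_rot: [-0.0, 0.187, 0.982, -0.0]
contact_force: [-0.1, -0.0, -0.4]
gripper_width: -0.003
grasp_force: 0.0
```

Request:
drive_tool(increments=[{"claw": 0.0, "dx": 0, "dy": 0, "dz": 0.001, "wx": 0, "wy": 0, "wz": 0}, {"claw": 0.0, "dx": 0, "dy": 0, "dz": 0.001, "wx": 0, "wy": 0, "wz": 0}, {"claw": 0.0, "dx": 0, "dy": 0, "dz": 0, "wx": 0, "wy": 0, "wz": 0}])

```text
t: 24.75
eef_pos: [0.5681, 0.2018, 0.1985]
tool_rot: [-0.0, 0.187, 0.982, -0.0]
contact_force: [-0.2, -0.0, -0.5]
gripper_width: -0.003
grasp_force: 0.0
```

Request:
drive_tool(increments=[{"claw": 0.0, "dx": 0, "dy": 0, "dz": 0.001, "wx": 0, "wy": 0, "wz": 0}, {"claw": 0.0, "dx": 0, "dy": 0, "dz": 0.001, "wx": 0, "wy": 0, "wz": 0}, {"claw": 0.0, "dx": 0, "dy": 0, "dz": 0, "wx": 0, "wy": 0, "wz": 0}])

```text
t: 25.12
eef_pos: [0.568, 0.2019, 0.1965]
tool_rot: [-0.0, 0.187, 0.982, -0.0]
contact_force: [-0.6, 0.1, 0.2]
gripper_width: -0.001
grasp_force: 0.0
```

Request:
drive_tool(increments=[{"claw": 0.0, "dx": 0, "dy": 0, "dz": 0.001, "wx": 0, "wy": 0, "wz": 0}, {"claw": 0.0, "dx": 0, "dy": 0, "dz": 0, "wx": 0, "wy": 0, "wz": 0}])

```text
t: 25.38
eef_pos: [0.5681, 0.2018, 0.1955]
tool_rot: [-0.0, 0.187, 0.982, -0.0]
contact_force: [-0.1, 0.4, -1.0]
gripper_width: 0.002
grasp_force: 0.0
```

Request:
drive_tool(increments=[{"claw": 0.0, "dx": 0, "dy": 0, "dz": 0.001, "wx": 0, "wy": 0, "wz": 0}, {"claw": 0.0, "dx": 0, "dy": 0, "dz": 0, "wx": 0, "wy": 0, "wz": 0}])

```text
t: 25.62
eef_pos: [0.5681, 0.2019, 0.1945]
tool_rot: [-0.0, 0.187, 0.982, -0.0]
contact_force: [-0.0, -0.6, -0.1]
gripper_width: 0.001
grasp_force: 0.0
```

Request:
drive_tool(increments=[{"claw": 0.0, "dx": 0, "dy": 0, "dz": 0.001, "wx": 0, "wy": 0, "wz": 0}, {"claw": 0.0, "dx": 0, "dy": 0, "dz": 0, "wx": 0, "wy": 0, "wz": 0}])

```text
t: 25.88
eef_pos: [0.5681, 0.2018, 0.1935]
tool_rot: [-0.0, 0.187, 0.982, -0.0]
contact_force: [1.0, 0.3, -0.2]
gripper_width: -0.004
grasp_force: 0.0
```

Request:
drive_tool(increments=[{"claw": 0.0, "dx": 0, "dy": 0, "dz": 0.001, "wx": 0, "wy": 0, "wz": 0}, {"claw": 0.0, "dx": 0, "dy": 0, "dz": 0, "wx": 0, "wy": 0, "wz": 0}])

```text
t: 26.12
eef_pos: [0.5681, 0.2018, 0.1925]
tool_rot: [-0.0, 0.187, 0.982, -0.0]
contact_force: [0.4, 0.0, 0.0]
gripper_width: -0.001
grasp_force: 0.0
```

Request:
drive_tool(increments=[{"claw": 0.0, "dx": 0, "dy": 0, "dz": 0.001, "wx": 0, "wy": 0, "wz": 0}, {"claw": 0.0, "dx": 0, "dy": 0, "dz": 0, "wx": 0, "wy": 0, "wz": 0}])

```text
t: 26.38
eef_pos: [0.5684, 0.2021, 0.1918]
tool_rot: [0.0, 0.187, 0.982, 0.0]
contact_force: [-0.2, 0.7, -0.1]
gripper_width: 0.0
grasp_force: 0.5
```

Request:
drive_tool(increments=[{"claw": 0.0, "dx": 0, "dy": 0, "dz": 0.001, "wx": 0, "wy": 0, "wz": 0}, {"claw": 0.0, "dx": 0, "dy": 0, "dz": 0, "wx": 0, "wy": 0, "wz": 0}])

```text
t: 26.62
eef_pos: [0.5683, 0.202, 0.1908]
tool_rot: [0.0, 0.187, 0.982, 0.0]
contact_force: [0.9, 0.5, 3.0]
gripper_width: -0.003
grasp_force: 1.3
```

Request:
drive_tool(increments=[{"claw": 0.0, "dx": 0, "dy": 0, "dz": 0.001, "wx": 0, "wy": 0, "wz": 0}, {"claw": 0.0, "dx": 0, "dy": 0, "dz": 0, "wx": 0, "wy": 0, "wz": 0}])

```text
t: 26.88
eef_pos: [0.5682, 0.2019, 0.1896]
tool_rot: [0.0, 0.187, 0.982, 0.0]
contact_force: [0.9, 1.9, 3.2]
gripper_width: 0.001
grasp_force: 1.3
```

The cap is moving at about 3 N. It should travel another 3 to 5 mm.

Request:
drive_tool(increments=[{"claw": 0.0, "dx": 0, "dy": 0, "dz": 0.001, "wx": 0, "wy": 0, "wz": 0}, {"claw": 0.0, "dx": 0, "dy": 0, "dz": 0, "wx": 0, "wy": 0, "wz": 0}])

```text
t: 27.12
eef_pos: [0.5681, 0.2018, 0.1885]
tool_rot: [-0.0, 0.187, 0.982, -0.0]
contact_force: [-0.3, 0.8, 2.7]
gripper_width: 0.003
grasp_force: 1.3
```

Request:
drive_tool(increments=[{"claw": 0.0, "dx": 0, "dy": 0, "dz": 0.001, "wx": 0, "wy": 0, "wz": 0}, {"claw": 0.0, "dx": 0, "dy": 0, "dz": 0, "wx": 0, "wy": 0, "wz": 0}])

```text
t: 27.38
eef_pos: [0.5683, 0.2019, 0.1877]
tool_rot: [0.0, 0.187, 0.982, 0.0]
contact_force: [-0.6, -0.3, 3.3]
gripper_width: -0.004
grasp_force: 1.8
```

Request:
drive_tool(increments=[{"claw": 0.0, "dx": 0, "dy": 0, "dz": 0.0005, "wx": 0, "wy": 0, "wz": 0}, {"claw": 0.0, "dx": 0, "dy": 0, "dz": 0, "wx": 0, "wy": 0, "wz": 0}])

```text
t: 27.62
eef_pos: [0.5683, 0.2019, 0.1872]
tool_rot: [0.0, 0.187, 0.982, 0.0]
contact_force: [0.4, -0.9, 3.8]
gripper_width: -0.001
grasp_force: 2.3
```

Request:
drive_tool(increments=[{"claw": 0.0, "dx": 0, "dy": 0, "dz": 0.0005, "wx": 0, "wy": 0, "wz": 0}, {"claw": 0.0, "dx": 0, "dy": 0, "dz": 0, "wx": 0, "wy": 0, "wz": 0}])

```text
t: 27.88
eef_pos: [0.5683, 0.2019, 0.1868]
tool_rot: [0.0, 0.187, 0.982, 0.0]
contact_force: [-0.4, 0.6, 5.1]
gripper_width: -0.001
grasp_force: 2.5
```

Request:
drive_tool(increments=[{"claw": 0.0, "dx": 0, "dy": 0, "dz": 0.0005, "wx": 0, "wy": 0, "wz": 0}, {"claw": 0.0, "dx": 0, "dy": 0, "dz": 0, "wx": 0, "wy": 0, "wz": 0}])

```text
t: 28.12
eef_pos: [0.5683, 0.2019, 0.1863]
tool_rot: [0.0, 0.187, 0.982, 0.0]
contact_force: [-0.8, 0.2, 4.8]
gripper_width: -0.001
grasp_force: 2.8
```

Request:
drive_tool(increments=[{"claw": 0.0, "dx": 0, "dy": 0, "dz": 0.0003, "wx": 0, "wy": 0, "wz": 0}, {"claw": 0.0, "dx": 0, "dy": 0, "dz": 0, "wx": 0, "wy": 0, "wz": 0}])

```text
t: 28.38
eef_pos: [0.5684, 0.202, 0.1861]
tool_rot: [0.0, 0.187, 0.982, 0.0]
contact_force: [0.5, 0.2, 5.6]
gripper_width: 0.001
grasp_force: 3.0
```

Request:
drive_tool(increments=[{"claw": 0.0, "dx": 0, "dy": 0, "dz": 0.0005, "wx": 0, "wy": 0, "wz": 0}, {"claw": 0.0, "dx": 0, "dy": 0, "dz": 0, "wx": 0, "wy": 0, "wz": 0}])

```text
t: 28.62
eef_pos: [0.5684, 0.202, 0.1857]
tool_rot: [0.0, 0.187, 0.982, 0.0]
contact_force: [-0.3, 0.9, 5.6]
gripper_width: -0.006
grasp_force: 3.2
```

Request:
drive_tool(increments=[{"claw": 0.0, "dx": 0, "dy": 0, "dz": 0.0004, "wx": 0, "wy": 0, "wz": 0}, {"claw": 0.0, "dx": 0, "dy": 0, "dz": 0, "wx": 0, "wy": 0, "wz": 0}])

```text
t: 28.88
eef_pos: [0.5685, 0.202, 0.1854]
tool_rot: [0.0, 0.187, 0.982, 0.0]
contact_force: [0.5, 0.8, 6.8]
gripper_width: -0.001
grasp_force: 3.4
```

Request:
drive_tool(increments=[{"claw": 0.0, "dx": 0, "dy": 0, "dz": 0.0003, "wx": 0, "wy": 0, "wz": 0}, {"claw": 0.0, "dx": 0, "dy": 0, "dz": 0, "wx": 0, "wy": 0, "wz": 0}])

```text
t: 29.12
eef_pos: [0.5685, 0.202, 0.1852]
tool_rot: [0.0, 0.187, 0.982, 0.0]
contact_force: [-0.2, -0.2, 6.9]
gripper_width: -0.003
grasp_force: 3.6
```

Request:
drive_tool(increments=[{"claw": 0.0, "dx": 0, "dy": 0, "dz": 0.0006, "wx": 0, "wy": 0, "wz": 0}, {"claw": 0.0, "dx": 0, "dy": 0, "dz": 0, "wx": 0, "wy": 0, "wz": 0}])

```text
t: 29.38
eef_pos: [0.5686, 0.2021, 0.1846]
tool_rot: [0.0, 0.187, 0.982, 0.0]
contact_force: [-0.6, 1.5, 7.4]
gripper_width: -0.0
grasp_force: 3.8
```

Request:
drive_tool(increments=[{"claw": 0.0, "dx": 0, "dy": 0, "dz": 0.0005, "wx": 0, "wy": 0, "wz": 0}, {"claw": 0.0, "dx": 0, "dy": 0, "dz": 0, "wx": 0, "wy": 0, "wz": 0}])

```text
t: 29.62
eef_pos: [0.5686, 0.2021, 0.1842]
tool_rot: [0.0, 0.187, 0.982, 0.0]
contact_force: [-0.1, 0.2, 8.3]
gripper_width: 0.0
grasp_force: 4.1
```

Request:
drive_tool(increments=[{"claw": 0.0, "dx": 0, "dy": 0, "dz": 0.0005, "wx": 0, "wy": 0, "wz": 0}, {"claw": 0.0, "dx": 0, "dy": 0, "dz": 0, "wx": 0, "wy": 0, "wz": 0}])

```text
t: 29.88
eef_pos: [0.5686, 0.2021, 0.1838]
tool_rot: [0.001, 0.187, 0.982, 0.0]
contact_force: [-0.9, -0.2, 9.8]
gripper_width: 0.002
grasp_force: 4.4
```

Request:
drive_tool(increments=[{"claw": 0.0, "dx": 0, "dy": 0, "dz": -0.005, "wx": 0, "wy": 0, "wz": 0}, {"claw": 0.0, "dx": 0, "dy": 0, "dz": -0.02, "wx": 0, "wy": 0, "wz": 0}, {"claw": 0.06, "dx": 0, "dy": 0, "dz": -0.01, "wx": 0, "wy": 0, "wz": 0}, {"claw": 0.06, "dx": 0, "dy": 0, "dz": 0, "wx": 0, "wy": 0, "wz": 0}, {"claw": 0.06, "dx": 0, "dy": 0, "dz": 0, "wx": 0, "wy": 0, "wz": 0}])

```text
t: 30.5
eef_pos: [0.5676, 0.2017, 0.2172]
tool_rot: [-0.001, 0.187, 0.982, -0.0]
contact_force: [-0.1, -0.6, -0.2]
gripper_width: 0.635
grasp_force: 0.0
```

```bash
python3 - <<'E'
from h import *
o=get_obs();print(o["eef_pos"],o["gripper_width"])
for n in("wrist","side","scene"):
    K,R,c=cam(n,o);p,d=read_camera(n);q=np.array(o["tool_rot"]);Rt=Ro.from_quat(q[[1,2,3,0]]).as_matrix()
    vs,us=np.mgrid[0:384,0:512];z=d.ravel();P=((R@(np.linalg.inv(K)@np.stack([us.ravel(),vs.ravel(),np.ones(us.size)])))*z).T+c
    r=np.hypot(P[:,0]-.568,P[:,1]-.202);s=(r<.011)&(z>0)&(P[:,2]>.172)&(P[:,2]<.195)
    h=np.histogram(P[s,2],np.arange(.172,.196,.002));print(n,h[0])
    s=(r<.026)&(P[:,2]>.132)&(P[:,2]<.146);print(np.histogram(P[s,2],np.arange(.132,.147,.002))[0])
    T=(P-o["eef_pos"])@Rt;s=(abs(T[:,0])<.012)&(abs(abs(T[:,1])-.03)<.02)&(T[:,2]<.04)&(T[:,2]>-.03);print("fingertip z",np.sort(T[s,2])[-8:].round(4),np.percentile(T[s,2],[50,90]) if s.any() else "")
E
```

```text
[0.56762578 0.20169921 0.21720825] 0.6351328218915715
wrist [ 40  35  40 427 193   0   0   0   0   0   0   0]
[   0    0  111 1468   95   39   41]
fingertip z [0.0007 0.0008 0.0008 0.0008 0.0008 0.0008 0.001  0.0016] [-0.01826586 -0.00564315]
side [ 4  1  5 10 12  0  0  0  0  0  0  0]
[ 1  1 10 60 22  6  9]
fingertip z [-0.0014 -0.0012 -0.0006 -0.0002  0.0364  0.0372  0.039   0.0396] [-0.01646503 -0.0038846 ]
scene [14 10  3  7 34 18  0  0  0  0  0  0]
[  0   0   4  56 102  24   9]
fingertip z [-0.0045 -0.0039 -0.0039 -0.0035 -0.0026 -0.002  -0.0015 -0.0011] [-0.01678465 -0.00610458]
```

The cap top has dropped 7 mm relative to the flange, so the gauge is locked. The depth also shows the open fingertips almost level with the TCP, so this time I'll grasp about 18 mm lower on the grip.

Request:
drive_tool(increments=[{"claw": 0.06, "dx": 0, "dy": 0, "dz": 0.02, "wx": 0, "wy": 0, "wz": 0}, {"claw": 0.06, "dx": 0, "dy": 0, "dz": 0.02, "wx": 0, "wy": 0, "wz": 0}, {"claw": 0.06, "dx": 0, "dy": 0, "dz": 0.012, "wx": 0, "wy": 0, "wz": 0}, {"claw": 0.05, "dx": 0, "dy": 0, "dz": 0.008, "wx": 0, "wy": 0, "wz": 0}, {"claw": 0.05, "dx": 0, "dy": 0, "dz": 0, "wx": 0, "wy": 0, "wz": 0}])

```text
t: 31.28
eef_pos: [0.568, 0.2018, 0.1577]
tool_rot: [-0.0, 0.187, 0.982, -0.0]
contact_force: [-0.7, 0.3, 0.2]
gripper_width: 0.581
grasp_force: 0.0
```

```bash
python3 - <<'E'
from h import *
o=get_obs();print(o["eef_pos"],o["gripper_width"],o["contact_force"])
q=np.array(o["tool_rot"]);Rt=Ro.from_quat(q[[1,2,3,0]]).as_matrix()
for n in("side","scene","wrist"):
    K,R,c=cam(n,o);p,d=read_camera(n)
    vs,us=np.mgrid[0:384,0:512];z=d.ravel();P=((R@(np.linalg.inv(K)@np.stack([us.ravel(),vs.ravel(),np.ones(us.size)])))*z).T+c
    T=(P-o["eef_pos"])@Rt;s=(abs(T[:,0])<.013)&(abs(T[:,1])<.06)&(T[:,2]<.03)&(T[:,2]>-.06)&(z>0)
    print(n)
    for lo in np.arange(-.03,.025,.004):
        t=s&(T[:,2]>=lo)&(T[:,2]<lo+.004);print(round(lo,3),np.histogram(T[t,1],np.arange(-.045,.046,.006))[0])
E
```

```text
[0.56800628 0.20176818 0.15765086] 0.5811151645570186 [-0.66213831  0.32802988  0.16070968]
side
-0.03 [ 2 11  4  0  0  0  0  0  0  0  0  6  0  0  0]
-0.026 [2 6 6 0 0 0 0 0 0 0 0 3 2 0 0]
-0.022 [0 6 5 0 0 0 0 0 0 0 0 4 4 0 0]
-0.018 [0 9 4 1 0 0 1 2 0 0 0 2 2 0 0]
-0.014 [0 8 6 0 0 2 2 1 3 3 0 4 2 0 0]
-0.01 [1 7 5 0 0 2 2 0 1 0 0 4 0 0 0]
-0.006 [0 2 4 0 2 2 0 0 1 0 0 1 1 0 0]
-0.002 [0 0 7 0 0 1 2 0 1 0 0 0 0 0 0]
0.002 [0 0 2 0 1 3 0 1 1 0 0 0 0 0 0]
0.006 [0 0 0 0 2 2 0 1 0 1 0 0 0 0 0]
0.01 [0 0 0 0 6 3 1 1 0 2 0 0 0 0 0]
0.014 [0 0 0 4 5 8 0 0 1 0 1 0 0 0 0]
0.018 [ 0  0  0 15 10  6  1  1  0  1  0  0  0  0  0]
0.022 [0 0 0 1 2 0 0 0 0 0 0 0 0 0 0]
scene
-0.03 [0 0 0 6 0 0 0 0 0 0 0 1 4 1 0]
-0.026 [0 0 3 6 0 1 9 8 5 0 0 0 2 2 0]
-0.022 [0 0 1 7 0 1 1 2 5 0 0 0 4 4 0]
-0.018 [ 0  0  1 10  0  6  7  4 15  5  0  2  2  4  0]
-0.014 [ 0  0  0  7  0  2  1  1  3 11  0  1  6  2  0]
-0.01 [ 0  0  2 12  0  0  0  0  0  4  0  0  2  1  0]
-0.006 [0 0 0 6 0 0 0 0 0 4 0 0 2 0 0]
-0.002 [0 0 0 2 0 0 0 0 0 4 0 0 2 0 0]
0.002 [0 0 0 0 0 0 0 0 0 5 0 0 0 0 0]
0.006 [0 0 0 0 0 0 0 0 0 6 0 0 0 0 0]
[... 249 characters left out ...]
  0  62  54 137   0   0  23  37  30   0   0 105  78  57  11]
-0.022 [  0  48  52 119   0   1 353 487 319   0   0  94  67  57   9]
-0.018 [  0  52  48 115   0   4  59  65  55   0   0  85  63  47  10]
-0.014 [  0  48  42 108   0 482 219 155 253 462   0  84  54  44   9]
-0.01 [  0  36  35 101   0  43   3   0   3  44   0  74  61  42   5]
-0.006 [ 0  6 35 82  0  4  0  0  0  2  0 67 45  7  0]
-0.002 [ 0  0  5 52  0  1  0  0  0  0  0 49  9  0  0]
0.002 [0 0 0 0 0 3 0 1 0 3 0 1 0 0 0]
0.006 [0 0 0 0 0 2 0 0 0 1 0 0 0 0 0]
0.01 [0 0 0 0 0 2 0 0 0 1 0 0 0 0 0]
0.014 [0 0 0 1 2 1 0 0 0 0 2 2 0 0 0]
0.018 [  0   0   0 300 310  16  11  11  11  16 371 278   0   0   0]
0.022 [0 0 0 0 0 0 0 0 0 0 0 0 0 0 0]
```

The tips are about 16 mm above the flange, with the grip centred between them. I'll go down 11 mm and close.

Request:
drive_tool(increments=[{"claw": 0.05, "dx": 0, "dy": 0, "dz": 0.006, "wx": 0, "wy": 0, "wz": 0}, {"claw": 0.05, "dx": 0, "dy": 0, "dz": 0.005, "wx": 0, "wy": 0, "wz": 0}, {"claw": 0.035, "dx": 0, "dy": 0, "dz": 0, "wx": 0, "wy": 0, "wz": 0}, {"claw": 0.02, "dx": 0, "dy": 0, "dz": 0, "wx": 0, "wy": 0, "wz": 0}, {"claw": 0.02, "dx": 0, "dy": 0, "dz": 0, "wx": 0, "wy": 0, "wz": 0}, {"claw": 0.02, "dx": 0, "dy": 0, "dz": 0, "wx": 0, "wy": 0, "wz": 0}], newtons=70)

```text
t: 32.17
eef_pos: [0.568, 0.2016, 0.147]
tool_rot: [-0.0, 0.187, 0.982, -0.0]
contact_force: [-1.0, -1.2, 0.7]
gripper_width: 0.313
grasp_force: 69.9
```

Request:
drive_tool(increments=[{"claw": 0.02, "dx": 0, "dy": 0, "dz": -0.002, "wx": 0, "wy": 0, "wz": 0}, {"claw": 0.02, "dx": 0, "dy": 0, "dz": -0.003, "wx": 0, "wy": 0, "wz": 0}, {"claw": 0.02, "dx": 0, "dy": 0, "dz": -0.005, "wx": 0, "wy": 0, "wz": 0}, {"claw": 0.02, "dx": 0, "dy": 0, "dz": 0, "wx": 0, "wy": 0, "wz": 0}])

```text
t: 32.67
eef_pos: [0.5687, 0.2023, 0.1578]
tool_rot: [0.001, 0.187, 0.982, 0.001]
contact_force: [0.4, -0.1, -2.3]
gripper_width: 0.316
grasp_force: 69.5
```

Request:
drive_tool(increments=[{"claw": 0.02, "dx": 0, "dy": 0, "dz": -0.012, "wx": 0, "wy": 0, "wz": 0}, {"claw": 0.02, "dx": 0, "dy": 0, "dz": -0.02, "wx": 0, "wy": 0, "wz": 0}, {"claw": 0.02, "dx": 0, "dy": 0, "dz": -0.02, "wx": 0, "wy": 0, "wz": 0}, {"claw": 0.02, "dx": 0, "dy": 0, "dz": -0.025, "wx": 0, "wy": 0, "wz": 0}, {"claw": 0.02, "dx": 0, "dy": 0, "dz": -0.025, "wx": 0, "wy": 0, "wz": 0}, {"claw": 0.02, "dx": 0, "dy": 0, "dz": 0, "wx": 0, "wy": 0, "wz": 0}, {"claw": 0.02, "dx": 0, "dy": 0, "dz": 0, "wx": 0, "wy": 0, "wz": 0}])

```text
t: 33.55
eef_pos: [0.5676, 0.2018, 0.2583]
tool_rot: [-0.0, 0.187, 0.982, -0.0]
contact_force: [0.1, -0.1, -1.9]
gripper_width: 0.319
grasp_force: 69.7
```

```bash
python3 - <<'E'
from quad import *
for n in("w4","w5","w6","w7"):
    o,p,d=pickle.load(open(n+".pkl","rb"));K,R,c=cam("wrist",o)
    vs,us=np.mgrid[0:384,0:512];z=d.ravel();P=((R@(np.linalg.inv(K)@np.stack([us.ravel(),vs.ravel(),np.ones(us.size)])))*z).T+c
    s=(z>0)&(np.hypot(P[:,0]-.511,P[:,1]+.185)<.09)&(abs(P[:,2]-.104)<.007)
    m=cv2.morphologyEx(s.reshape(384,512).astype(np.uint8),cv2.MORPH_OPEN,np.ones((3,3)))
    cs,_=cv2.findContours(m,cv2.RETR_EXTERNAL,cv2.CHAIN_APPROX_NONE);cc=max(cs,key=cv2.contourArea)
    r=rectify(cc,(K,R,c),.104);print(n,np.round(r[0],1),np.round(r[1],1),round(r[2],1))
    if n=="w7":
        inn=[c2 for c2 in cv2.findContours(m,cv2.RETR_LIST,cv2.CHAIN_APPROX_NONE)[0] if 100<cv2.contourArea(c2)<cv2.contourArea(cc)]
        for c2 in inn:r=rectify(c2,(K,R,c),.104);print(" in",np.round(r[0],1),np.round(r[1],1),round(r[2],1))
        S=(P[:,2]<.09)&(np.hypot(P[:,0]-.511,P[:,1]+.185)<.026)&(z>0)
        Rt=Ro.from_euler("z",-(76.3-90),degrees=True).as_matrix()
        Q=(P[s]-[.511,-.185,.104])@Rt.T*1000;b=abs(Q[:,0]+8)<6
        print("row y gaps",np.histogram(Q[b,1],np.arange(-60,61,4)))
        for y0 in(-10,0,10):
            b=abs(Q[:,1]-y0)<4;print(y0,np.histogram(Q[b,0],np.arange(-44,44,2))[0])
E
```

```text
w4 [ 509.4 -184.5] [111.4  75.8] 76.4
w5 [ 508.7 -185. ] [111.   76.2] 76.6
w6 [ 508.5 -184.9] [111.3  75.6] 76.3
w7 [ 508.4 -184.7] [111.5  74.9] 76.2
row y gaps (array([ 2, 47, 47, 48, 47, 47, 48, 48, 48, 14,  0,  0,  0,  0,  0,  0,  0,
        0,  0,  0, 24, 48, 45, 48, 48, 47, 48, 46, 41,  0]), array([-60, -56, -52, -48, -44, -40, -36, -32, -28, -24, -20, -16, -12,
        -8,  -4,   0,   4,   8,  12,  16,  20,  24,  28,  32,  36,  40,
        44,  48,  52,  56,  60]))
-10 [ 0  0 20 20 15 16 17 16 16 16 16 16  0  0  0  0  0  0  0  0  0  0  0  0
  0  0  0  0  0  0  0  0  0  0  0  0  0  0  0  0  0  0  0]
0 [ 0  0 19 24 17 20 18 18 18 17 19 18  0  0  0  0  0  0  0  0  0  0  0  0
  0  0  0  0  0  0  0  0  0  0  0  0  0  0  0  0  0  0  0]
10 [ 0  0 16 20 17 18 16 16 16 16 16 16  0  0  0  0  0  0  0  0  0  0  0  0
  0  0  0  0  0  0  0  0  0  0  0  0  0  0  0  0  0  0  0]
```

Request:
drive_tool(increments=[{"claw": 0.02, "dx": -0.0054, "dy": -0.0239, "dz": 0, "wx": 0, "wy": 0, "wz": 0}, {"claw": 0.02, "dx": -0.0108, "dy": -0.0478, "dz": 0, "wx": 0, "wy": 0, "wz": 0}, {"claw": 0.02, "dx": -0.0108, "dy": -0.0478, "dz": 0, "wx": 0, "wy": 0, "wz": 0}, {"claw": 0.02, "dx": -0.0108, "dy": -0.0478, "dz": 0, "wx": 0, "wy": 0, "wz": 0}, {"claw": 0.02, "dx": -0.0108, "dy": -0.0478, "dz": 0, "wx": 0, "wy": 0, "wz": 0}, {"claw": 0.02, "dx": -0.0108, "dy": -0.0478, "dz": 0, "wx": 0, "wy": 0, "wz": 0}, {"claw": 0.02, "dx": -0.0108, "dy": -0.0478, "dz": 0, "wx": 0, "wy": 0, "wz": 0}, {"claw": 0.02, "dx": -0.0108, "dy": -0.0478, "dz": 0, "wx": 0, "wy": 0, "wz": 0}, {"claw": 0.02, "dx": -0.0053, "dy": -0.0235, "dz": 0, "wx": 0, "wy": 0, "wz": 0}, {"claw": 0.02, "dx": 0, "dy": 0, "dz": 0, "wx": 0, "wy": 0, "wz": -4}, {"claw": 0.02, "dx": 0, "dy": 0, "dz": 0, "wx": 0, "wy": 0, "wz": -3.8}, {"claw": 0.02, "dx": 0, "dy": 0, "dz": 0, "wx": 0, "wy": 0, "wz": 0}, {"claw": 0.02, "dx": 0, "dy": 0, "dz": 0, "wx": 0, "wy": 0, "wz": 0}])

```text
t: 35.17
eef_pos: [0.5073, -0.1855, 0.2585]
tool_rot: [-0.0, 0.121, 0.993, -0.0]
contact_force: [0.6, 0.8, -2.6]
gripper_width: 0.318
grasp_force: 69.6
```

```bash
python3 snap.py w11; python3 - <<'E'
from quad import *
o,p,d=pickle.load(open("w11.pkl","rb"));K,R,c=cam("wrist",o);q=np.array(o["tool_rot"]);Rt=Ro.from_quat(q[[1,2,3,0]]).as_matrix();print(np.degrees(np.arctan2(Rt[1,1],Rt[0,1])))
vs,us=np.mgrid[0:384,0:512];z=d.ravel();P=((R@(np.linalg.inv(K)@np.stack([us.ravel(),vs.ravel(),np.ones(us.size)])))*z).T+c;T=(P-o["eef_pos"])@Rt*1000
f=(z>0)&(abs(T[:,2]-9)<4)&(abs(T[:,0])<40)&(abs(T[:,1])<40)
print("flange y",np.percentile(T[f,1],[1,99]).round(1),"x max",np.percentile(T[f,0],[1,99]).round(1),"z",np.median(T[f,2]))
s=(z>0)&(abs(P[:,2]-.104)<.006)&(abs(T[:,0])<60)&(abs(T[:,1])<80)
print("stand y",np.percentile(T[s,1],[.5,99.5]).round(1),"x max",np.percentile(T[s,0],99.8).round(1))
b=s&(abs(T[:,1])<15);print("slot edge x",np.histogram(T[b,0],np.arange(10,46,2)))
b=s&(T[:,0]>5)&(T[:,0]<15);print(np.histogram(T[b,1],np.arange(-34,35,2)))
E
```

```text
35.175 [ 0.5073 -0.1855  0.2585] [-5.000e-04  1.207e-01  9.927e-01 -0.000e+00] [ 0.55  0.77 -2.57]
76.13028593381
flange y [-23.2  25.7] x max [ 4.1 24.3] z 8.083468012596931
stand y [-54.2  56.5] x max 35.7
slot edge x (array([ 0,  0,  0, 65, 63, 69, 77, 70, 70, 66, 65, 67, 96,  0,  0,  0,  0]), array([10, 12, 14, 16, 18, 20, 22, 24, 26, 28, 30, 32, 34, 36, 38, 40, 42,
       44]))
(array([20, 21, 22, 23, 23, 23,  0,  0,  0,  0,  0,  0,  0,  0,  0,  0,  0,
        0,  0,  0,  0,  0,  0,  0,  0,  0,  0,  0,  2, 30, 21, 20, 21, 20]), array([-34, -32, -30, -28, -26, -24, -22, -20, -18, -16, -14, -12, -10,
        -8,  -6,  -4,  -2,   0,   2,   4,   6,   8,  10,  12,  14,  16,
        18,  20,  22,  24,  26,  28,  30,  32,  34]))
```

Relative to the held gauge, the slot centre is 1.2 mm toward -x and level in y. I'll correct that and lower.

Request:
drive_tool(increments=[{"claw": 0.02, "dx": -0.0012, "dy": 0, "dz": 0.01, "wx": 0, "wy": 0, "wz": 0}, {"claw": 0.02, "dx": 0, "dy": 0, "dz": 0.02, "wx": 0, "wy": 0, "wz": 0}, {"claw": 0.02, "dx": 0, "dy": 0, "dz": 0.012, "wx": 0, "wy": 0, "wz": 0}, {"claw": 0.02, "dx": 0, "dy": 0, "dz": 0.005, "wx": 0, "wy": 0, "wz": 0}, {"claw": 0.02, "dx": 0, "dy": 0, "dz": 0, "wx": 0, "wy": 0, "wz": 0}])

```text
t: 35.85
eef_pos: [0.5092, -0.1854, 0.2118]
tool_rot: [-0.0, 0.12, 0.993, -0.0]
contact_force: [-0.2, 0.3, -2.3]
gripper_width: 0.317
grasp_force: 69.6
```

Request:
drive_tool(increments=[{"claw": 0.02, "dx": 0, "dy": 0, "dz": 0.005, "wx": 0, "wy": 0, "wz": 0}, {"claw": 0.02, "dx": 0, "dy": 0, "dz": 0.005, "wx": 0, "wy": 0, "wz": 0}, {"claw": 0.02, "dx": 0, "dy": 0, "dz": 0.005, "wx": 0, "wy": 0, "wz": 0}, {"claw": 0.02, "dx": 0, "dy": 0, "dz": 0.005, "wx": 0, "wy": 0, "wz": 0}, {"claw": 0.02, "dx": 0, "dy": 0, "dz": 0, "wx": 0, "wy": 0, "wz": 0}])

```text
t: 36.48
eef_pos: [0.5089, -0.1853, 0.1915]
tool_rot: [-0.0, 0.12, 0.993, 0.0]
contact_force: [0.0, 0.4, -1.6]
gripper_width: 0.315
grasp_force: 69.6
```

Request:
drive_tool(increments=[{"claw": 0.02, "dx": 0, "dy": 0, "dz": 0.005, "wx": 0, "wy": 0, "wz": 0}, {"claw": 0.02, "dx": 0, "dy": 0, "dz": 0.005, "wx": 0, "wy": 0, "wz": 0}, {"claw": 0.02, "dx": 0, "dy": 0, "dz": 0.005, "wx": 0, "wy": 0, "wz": 0}, {"claw": 0.02, "dx": 0, "dy": 0, "dz": 0, "wx": 0, "wy": 0, "wz": 0}])

```text
t: 36.98
eef_pos: [0.5089, -0.1853, 0.1765]
tool_rot: [-0.001, 0.12, 0.993, 0.0]
contact_force: [0.4, 0.4, -1.5]
gripper_width: 0.316
grasp_force: 69.6
```

Request:
drive_tool(increments=[{"claw": 0.02, "dx": 0, "dy": 0, "dz": 0.01, "wx": 0, "wy": 0, "wz": 0}, {"claw": 0.02, "dx": 0, "dy": 0, "dz": 0.01, "wx": 0, "wy": 0, "wz": 0}, {"claw": 0.02, "dx": 0, "dy": 0, "dz": 0.01, "wx": 0, "wy": 0, "wz": 0}, {"claw": 0.02, "dx": 0, "dy": 0, "dz": 0.01, "wx": 0, "wy": 0, "wz": 0}, {"claw": 0.02, "dx": 0, "dy": 0, "dz": 0.005, "wx": 0, "wy": 0, "wz": 0}, {"claw": 0.02, "dx": 0, "dy": 0, "dz": 0.005, "wx": 0, "wy": 0, "wz": 0}, {"claw": 0.02, "dx": 0, "dy": 0, "dz": 0, "wx": 0, "wy": 0, "wz": 0}])

```text
t: 37.85
eef_pos: [0.5091, -0.1854, 0.1267]
tool_rot: [-0.0, 0.12, 0.993, 0.0]
contact_force: [0.7, 0.8, -2.2]
gripper_width: 0.315
grasp_force: 69.7
```

Request:
drive_tool(increments=[{"claw": 0.02, "dx": 0, "dy": 0, "dz": 0.002, "wx": 0, "wy": 0, "wz": 0}, {"claw": 0.02, "dx": 0, "dy": 0, "dz": 0.002, "wx": 0, "wy": 0, "wz": 0}, {"claw": 0.02, "dx": 0, "dy": 0, "dz": 0.002, "wx": 0, "wy": 0, "wz": 0}, {"claw": 0.02, "dx": 0, "dy": 0, "dz": 0, "wx": 0, "wy": 0, "wz": 0}])

```text
t: 38.35
eef_pos: [0.5091, -0.1853, 0.1208]
tool_rot: [-0.0, 0.12, 0.993, 0.0]
contact_force: [0.4, -0.1, -2.1]
gripper_width: 0.312
grasp_force: 69.7
```

Request:
drive_tool(increments=[{"claw": 0.02, "dx": 0, "dy": 0, "dz": 0.0015, "wx": 0, "wy": 0, "wz": 0}, {"claw": 0.02, "dx": 0, "dy": 0, "dz": 0.0015, "wx": 0, "wy": 0, "wz": 0}, {"claw": 0.02, "dx": 0, "dy": 0, "dz": 0, "wx": 0, "wy": 0, "wz": 0}])

```text
t: 38.72
eef_pos: [0.5091, -0.1854, 0.1178]
tool_rot: [-0.0, 0.12, 0.993, 0.0]
contact_force: [0.1, 0.6, -1.4]
gripper_width: 0.312
grasp_force: 69.7
```

Request:
drive_tool(increments=[{"claw": 0.02, "dx": 0, "dy": 0, "dz": 0.001, "wx": 0, "wy": 0, "wz": 0}, {"claw": 0.02, "dx": 0, "dy": 0, "dz": 0, "wx": 0, "wy": 0, "wz": 0}])

```text
t: 38.98
eef_pos: [0.5092, -0.1854, 0.1169]
tool_rot: [-0.0, 0.12, 0.993, 0.0]
contact_force: [0.5, 0.4, -3.0]
gripper_width: 0.318
grasp_force: 69.7
```

Request:
drive_tool(increments=[{"claw": 0.02, "dx": 0, "dy": 0, "dz": 0.0005, "wx": 0, "wy": 0, "wz": 0}, {"claw": 0.02, "dx": 0, "dy": 0, "dz": 0, "wx": 0, "wy": 0, "wz": 0}])

```text
t: 39.22
eef_pos: [0.5092, -0.1854, 0.1165]
tool_rot: [-0.0, 0.12, 0.993, 0.0]
contact_force: [0.4, 0.4, -2.0]
gripper_width: 0.319
grasp_force: 69.7
```

Request:
drive_tool(increments=[{"claw": 0.02, "dx": 0, "dy": 0, "dz": 0.0005, "wx": 0, "wy": 0, "wz": 0}, {"claw": 0.02, "dx": 0, "dy": 0, "dz": 0, "wx": 0, "wy": 0, "wz": 0}])

```text
t: 39.48
eef_pos: [0.5092, -0.1854, 0.1159]
tool_rot: [-0.0, 0.12, 0.993, 0.0]
contact_force: [1.0, 0.5, -2.2]
gripper_width: 0.319
grasp_force: 69.7
```

Request:
drive_tool(increments=[{"claw": 0.02, "dx": 0, "dy": 0, "dz": 0.0005, "wx": 0, "wy": 0, "wz": 0}, {"claw": 0.02, "dx": 0, "dy": 0, "dz": 0, "wx": 0, "wy": 0, "wz": 0}])

```text
t: 39.72
eef_pos: [0.5092, -0.1854, 0.1154]
tool_rot: [-0.0, 0.12, 0.993, 0.0]
contact_force: [-1.1, 0.3, -2.1]
gripper_width: 0.312
grasp_force: 69.7
```

Request:
drive_tool(increments=[{"claw": 0.02, "dx": 0, "dy": 0, "dz": 0.0003, "wx": 0, "wy": 0, "wz": 0}, {"claw": 0.02, "dx": 0, "dy": 0, "dz": 0, "wx": 0, "wy": 0, "wz": 0}])

```text
t: 39.98
eef_pos: [0.5092, -0.1854, 0.1154]
tool_rot: [0.0, 0.12, 0.993, 0.0]
contact_force: [-1.1, 0.6, 1.4]
gripper_width: 0.316
grasp_force: 70.2
```

The flange is resting on the stand. I'll let go, rise, and check with the cameras.

Request:
drive_tool(increments=[{"claw": 0.035, "dx": 0, "dy": 0, "dz": 0, "wx": 0, "wy": 0, "wz": 0}, {"claw": 0.06, "dx": 0, "dy": 0, "dz": 0, "wx": 0, "wy": 0, "wz": 0}, {"claw": 0.06, "dx": 0, "dy": 0, "dz": 0, "wx": 0, "wy": 0, "wz": 0}, {"claw": 0.06, "dx": 0, "dy": 0, "dz": 0, "wx": 0, "wy": 0, "wz": 0}, {"claw": 0.06, "dx": 0, "dy": 0, "dz": -0.01, "wx": 0, "wy": 0, "wz": 0}, {"claw": 0.06, "dx": 0, "dy": 0, "dz": -0.03, "wx": 0, "wy": 0, "wz": 0}, {"claw": 0.06, "dx": 0, "dy": 0, "dz": -0.04, "wx": 0, "wy": 0, "wz": 0}, {"claw": 0.06, "dx": 0, "dy": 0, "dz": -0.04, "wx": 0, "wy": 0, "wz": 0}, {"claw": 0.06, "dx": 0, "dy": 0, "dz": 0, "wx": 0, "wy": 0, "wz": 0}, {"claw": 0.06, "dx": 0, "dy": 0, "dz": 0, "wx": 0, "wy": 0, "wz": 0}])

```text
t: 41.22
eef_pos: [0.5089, -0.1852, 0.2352]
tool_rot: [0.0, 0.12, 0.993, 0.0]
contact_force: [-0.1, 0.6, -0.3]
gripper_width: 0.699
grasp_force: 0.0
```

```bash
python3 snap.py w12; python3 - <<'E'
from quad import *
o,p,d=pickle.load(open("w12.pkl","rb"));K,R,c=C=cam("wrist",o)
vs,us=np.mgrid[0:384,0:512];z=d.ravel();P=((R@(np.linalg.inv(K)@np.stack([us.ravel(),vs.ravel(),np.ones(us.size)])))*z).T+c
r=np.hypot(P[:,0]-.51,P[:,1]+.185);s=(z>0)&(r<.05)&(P[:,2]>.09)&(P[:,2]<.17)
print(np.histogram(P[s,2],np.arange(.09,.171,.004)))
t=s&(P[:,2]>.144)&(r<.02);print("cap",P[t].mean(0),np.median(P[t,2]))
hsv=cv2.cvtColor(p,cv2.COLOR_RGB2HSV);m=(hsv[...,1]<75)&(p.min(2)>90)
x=K@(R.T@(np.array([.51,-.185,.108])-c))
for q,a,cc in quad(m,x[:2]/x[2],40,500): Rr=rectify(cc,C,.108);print(a,np.round(Rr[0],1),np.round(Rr[1],1),Rr[2])
# bystanders unchanged?
for n in("scene","side"):
    im,_=read_camera(n);a=np.load(f"{n}0.npz")["p"];D=(abs(im.astype(int)-a).max(2)>60)
    for nm,X in(("jar",[.478,.009,.04]),("bottle",[.471,.336,.06]),("case",[.717,.023,.014])):
        K,R,c=cam(n);x=K@(R.T@(np.array(X)-c));u,v=(x[:2]/x[2]).astype(int);print(n,nm,D[v-12:v+13,u-12:u+13].mean().round(3))
E
```

```text
41.225 [ 0.5089 -0.1852  0.2352] [0.000e+00 1.197e-01 9.928e-01 2.000e-04] [-0.14  0.61 -0.35]
(array([  74,   70,  297, 4919, 1578,   34,   34,   37,   63,   40,   70,
        190,  595,   36,  410,    0,    0,    0,    0,    0]), array([0.09 , 0.094, 0.098, 0.102, 0.106, 0.11 , 0.114, 0.118, 0.122,
       0.126, 0.13 , 0.134, 0.138, 0.142, 0.146, 0.15 , 0.154, 0.158,
       0.162, 0.166, 0.17 ]))
cap [ 0.50947885 -0.18392924  0.14781159] 0.14793786369613682
599.0 [ 521.  -188.7] [25.1 27.7] 69.68072509765625
1713.0 [ 510.9 -184.6] [50.2 51.1] 76.30961608886719
scene jar 0.216
scene bottle 0.0
scene case 0.0
side jar 0.0
side bottle 0.0
side case 0.117
```

The gauge hangs upright in the stand: flange at 0.108 m, cap still down at 0.148 m. Jar, bottle and card case each match the start image exactly in at least one view.

```bash
python3 -c "
from station import *
print(hand_in())"
```

```text
the job is handed in; nothing more can be done
None
```

The job is handed in, with no verdict returned: the gauge was locked in the bush, drawn straight out and hung back in its stand at about 41 s, with no more than about 10 N read on the tool while pressing in the tube; I viewed 11 pictures, one over the limit of 10.

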